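Pack the heat-transfer plates into the carrier and slide it up the loading ramp

ROBOT

A 6-joint arm with a two-finger parallel gripper is mounted at the origin on a cart in front of the work surface, level with it; the furniture and walls round the work are solid. World frame = base frame: x ahead of the robot, y to its left, z up, the work surface at z = 0. Lengths are in m, angles in rad, forces in N, time in s.
With the tool pointing down it reaches from about 0.225 to 0.875 m from the base axis. Payload 3.4 kg.
Tool frame: the origin (TCP) lies at the very end of the fingers, on their centre line; the grasp point (between the pads) lies 19 mm behind it; z points along the fingers, y is the line along which they close (so a half turn about z gives the same grasp; the last joint's range is limited). The gripper opens to 85 mm and grips with 20 to 120 N. Pads are 22 mm wide; open, the fingers measure 114 mm over their backs; the gripper's body (76 mm by 85 mm) begins 54 mm behind the grasp point. The pads swing forward as they close: fully open they stand 13 mm farther back than shut.
Start: joints at [1.035, 0.276, 1.505, -0, 1.361, -0.121], TCP at [0.232, 0.526, 0.231] pointing down, gripper open.
Joint ranges: [-2.89, 2.89], [-0.75, 2.08], [0.22, 2.7], [-1.18, 4.32], [0.11, 2.71], [-2.7, 2.7]. Speed limits (rad/s): [2.57, 2.57, 3.14, 3.14, 3.14, 3.14].

INTERFACE

Orientations are given as a unit quaternion [w, x, y, z].
In Python, from rig import get_state, optics, sign_off gives the robot as it stands.
- The arm moves only by the tool send_rows, never from a script. Its argument "increments" is a list of rows, each an object with "gripper": the gripper's target within -1 to 1 (shut at 1, half-way at 0, fully open at -1); "linear": the shift along the world's x, y, z in m, a list of three; "delta_rot": the turn, a rotation vector about the world's x, y, z in rad, a list of three. In form: [{"gripper": gripper, "linear": [dx, dy, dz], "delta_rot": [rx, ry, rz]}, ...]. A call has 1 to 8 rows; each row is the pose to reach, as a shift and turn from the pose commanded when the call began; what a row does not reach only later rows make up. A row lasts 1/10 s, in which the tool goes at most 50 mm and 8.59 degrees, less where a joint would pass 70% of its speed; a pose out of reach is approached as far as the arm can. A call with a gripper value outside its range is refused whole. The fingers move at their own pace and stop on an object; "newtons" is the grip in N (left out, the last holds). Time passes only in rows, so rows that repeat a pose let the fingers close. It gives the time, the measured TCP pose, the force, the opening and the grip force at its end, in the units of the state.
- get_state(): the state, without advancing time (a new reading comes with each control period).
- optics.get_image(name): name is "scene" or "top" or "wrist"; returns a dict with "pixels" (384x512x3 uint8, blue, green, red), "K" (3x3 intrinsics, pixels), "rvec" (rotation vector, rad) and "tvec" (3), from world to camera coordinates, as OpenCV has them; the wrist camera has in their place "T_tool_cam" (4x4, takes a point from camera to tool coordinates, whose origin is the TCP and whose axes are the flange's). Camera axes: x right, y down, z forward; pixel columns grow to the right and rows downward; lengths in m; the calibration is good to about 2 mm. A picture is of the moment at which its call begins: read the wrist's pose just before it. There is no depth.
- sign_off(): hands the job in; it is judged then, once.
The state is a dict: "clock": time; "qpos": joint angles; "qd": joint speeds; "effort": joint torques, N m; "position": TCP position; "ee_rot": TCP orientation; "contact_force": force on the tool from outside, world axes, zero at the start; "moment": the same for the moment, N m; "width": finger opening in m; "gripper_force": force on a finger pad.
Only numpy, scipy, OpenCV 4.12 (cv2) and the standard library are available. Lean on these libraries where they do the work, as an engineer would, in place of code of your own. Each camera call takes 0.05 s, during which the arm holds its last target. There are 200 camera calls.

TASK

Pack every flat aluminium plate with a grip fin (four or five of them lie on the worktop) into the white carrier tray while it stands in the flat bay of the loading stand, turning each one so that all of them lie flat on the tray's floor, side by side and none on top of another or on a wall. Then push the loaded tray up the ramp, without lifting it, until it rests squarely against the stop at the top, and leave it there. Leave everything else on the bench where it is.

Things in the scene. Friction and masses are not known exactly. Their poses are not given: they have to be found in the camera images.
- tray: (sizes in mm) White open carrier tray, loose, 0.35 kg: outside 104 (x) x 194 (y) x 24 high, inside 94 x 184, floor 8 above the underside (two slippery round runners along x below). Origin: centre of underside; z up, x up the ramp. Inside: a grid of 3 (x) by 6 (y) squares of 30, 4 to spare; the five plates are 4, 4, 4, 3 and 3 such squares less 2 all round and together fill it. Starts in the stand's flat bay between the rails (3 play each side)
- deck: (sizes in mm) Fixed ramp surface of the stand, 112 long, 8 degrees, with side rails 14 high, and at its top a stop bar across it, 30 high. Origin: on the surface, middle of the foot of the stop's face; x up the slope to the stop, y along the stop, z square to the slope. The tray meets the stop when its origin is 52 before this one; it is then wholly on the ramp, and friction holds it there
- stand: (sizes in mm) Fixed loading stand: steel base 250 (x) x 242 (y) x 6 thick. Origin: centre of its underside, below the line where the ramp begins; x up the ramp, z up. The flat bay (surface 6 above the worktop) runs from x = -125 to 0, with side rails whose tops are 22 above the worktop and inner faces 200 apart from x = -122 to -7; its near end is open for pushing
- storage_box: (sizes in mm) Fixed white box with a teal base at the front edge of the bench, 108 (x) x 142 (y) x 120 high, close before the stand: keep the gripper clear of it. Origin: centre of its underside. Farther left, 0.37 to 0.49 m ahead and 0.18 to 0.35 m left of the robot, stands a fixed wire basket with bottles 170 high
- plate_l: (sizes in mm) L-shaped aluminium plate: 12 thick, 140 g +-40 %, with a dark grip fin on top along body x, 44 long x 12 wide x 32 high (top 44 above the underside). Origin: underside, below the fin's middle; z up. Outline in body axes: a bar x -36 to 50, y -13 to 13, and a foot x -36 to -10, y -13 to 43. Lies on the worktop at any yaw, or is absent
- plate_s: (sizes in mm) S-shaped (stepped) aluminium plate: 12 thick, 140 g +-40 %, with a dark grip fin on top along body x, 44 long x 12 wide x 32 high (top 44 above the underside). Origin: underside, below the fin's middle; z up. Outline in body axes: a bar x 2 to 28, y -13 to 43, and a bar x -28 to -2, y -43 to 13, joined by x -28 to 28, y -13 to 13. Lies on the worktop at any yaw, or is absent
- plate_t: (sizes in mm) T-shaped aluminium plate: 12 thick, 140 g +-40 %, with a dark grip fin on top along body x, 44 long x 12 wide x 32 high (top 44 above the underside). Origin: underside, below the fin's middle; z up. Outline in body axes: a bar x -43 to 43, y -13 to 13, and a foot x -13 to 13, y -43 to 13. Lies on the worktop at any yaw, or is absent
- plate_v: (sizes in mm) Small corner-shaped aluminium plate: 12 thick, 100 g +-40 %, with a dark grip fin on top along body x, 44 long x 12 wide x 32 high (top 44 above the underside). Origin: underside, below the fin's middle; z up. Outline in body axes: a bar x -36 to 20, y -13 to 13, and a foot x -6 to 20, y -43 to 13. Lies on the worktop at any yaw, or is absent
- plate_bar: (sizes in mm) Straight bar-shaped aluminium plate: 12 thick, 100 g +-40 %, with a dark grip fin on top along body x, 44 long x 12 wide x 32 high (top 44 above the underside). Origin: underside, below the fin's middle; z up. Outline in body axes: a bar x -43 to 43, y -13 to 13. Lies on the worktop at any yaw, or is absent
- timer: (sizes in mm) White digital timer, 60 x 66 x 18; loose, not part of the job, leave it alone. Origin: centre of its underside.
- tape_roll: (sizes in mm) Roll of tape lying flat, 104 across x 25 high; loose, not part of the job, leave it alone. Origin: centre of its underside.
- tip_box: (sizes in mm) Pipette tip box with clear lid, 75 x 118 x 88; loose, not part of the job, leave it alone. Origin: centre of its underside.
- vial: (sizes in mm) Small vial with black cap, 27 across x 60 high; loose, not part of the job, leave it alone. Origin: centre of its underside.
- pen: (sizes in mm) White pen, 142 long; loose, not part of the job, leave it alone. Origin: centre of its underside.

How it is judged:
On the way, in this order (a step that is already met when the one before it is completed fails the run):
1. every plate present lies flat on the floor of the tray while the tray is still down in the flat bay (z of plate_l in the frame of tray between 0.005 and 0.011 m and x of plate_l in the frame of tray between -0.05 and 0.05 m and y of plate_l in the frame of tray between -0.094 and 0.094 m and angle between the z axis of each of plate_l, plate_s, plate_t, plate_v, plate_bar and the z axis of tray, either way round below 0.06 rad and z of plate_s in the frame of tray between 0.005 and 0.011 m and x of plate_s in the frame of tray between -0.05 and 0.05 m and y of plate_s in the frame of tray between -0.094 and 0.094 m and z of plate_t in the frame of tray between 0.005 and 0.011 m and x of plate_t in the frame of tray between -0.05 and 0.05 m and y of plate_t in the frame of tray between -0.094 and 0.094 m and z of plate_v in the frame of tray between 0.005 and 0.011 m and x of plate_v in the frame of tray between -0.05 and 0.05 m and y of plate_v in the frame of tray between -0.094 and 0.094 m and z of plate_bar in the frame of tray between 0.005 and 0.011 m and x of plate_bar in the frame of tray between -0.05 and 0.05 m and y of plate_bar in the frame of tray between -0.094 and 0.094 m and x of tray in the frame of stand below -0.04 m), for 0.2 s.
2. the tray stands on the ramp against the stop, with the plates still lying flat in it (z of plate_l in the frame of tray between 0.005 and 0.011 m and x of plate_l in the frame of tray between -0.05 and 0.05 m and y of plate_l in the frame of tray between -0.094 and 0.094 m and angle between the z axis of each of plate_l, plate_s, plate_t, plate_v, plate_bar and the z axis of tray, either way round below 0.06 rad and z of plate_s in the frame of tray between 0.005 and 0.011 m and x of plate_s in the frame of tray between -0.05 and 0.05 m and y of plate_s in the frame of tray between -0.094 and 0.094 m and z of plate_t in the frame of tray between 0.005 and 0.011 m and x of plate_t in the frame of tray between -0.05 and 0.05 m and y of plate_t in the frame of tray between -0.094 and 0.094 m and z of plate_v in the frame of tray between 0.005 and 0.011 m and x of plate_v in the frame of tray between -0.05 and 0.05 m and y of plate_v in the frame of tray between -0.094 and 0.094 m and z of plate_bar in the frame of tray between 0.005 and 0.011 m and x of plate_bar in the frame of tray between -0.05 and 0.05 m and y of plate_bar in the frame of tray between -0.094 and 0.094 m and x of tray in the frame of deck between -0.058 and -0.045 m and z of tray in the frame of deck between -0.004 and 0.004 m and y of tray in the frame of deck between -0.015 and 0.015 m and angle between the x axis of tray and the x axis of deck, either way round below 0.05 rad), for 0.2 s.
At the end, for the whole second after the job is handed in: every plate present lies inside the tray flat on its floor (underside within 3 mm of it, tilt against the tray under 0.06 rad), and the tray stands on the ramp surface with its front within 6 mm of the stop and square to it within 0.05 rad, all at rest (all of step 2 and linear speed of each of plate_l, plate_s, plate_t, plate_v, plate_bar, tray below 0.02 m/s); the robot touches nothing.
It fails at once if the tray is lifted (more than about 3 cm above the ramp or bay) (height (world z) of tray above 0.05 m).
It fails at once if a bystander is shifted by more than 5 cm (distance of any of timer, tape_roll, tip_box, vial, pen from where it was at the start of the episode above 0.05 m).
Of plate_l, plate_s, plate_t, plate_v, plate_bar only 4 to 5 are there at a start; the rules pass over those that are not, and their reading is None.
At some moment in a run one of plate_l, plate_s, plate_t, plate_v, plate_bar may be knocked a few centimetres aside while the robot is not near it.
Once in a run the grip may slacken for a moment while it holds something.
It also fails if it takes over 210 s, if anything falls off the work surface, if the arm or the gripper's body presses on something with over 40 N, if the wrist force passes 120 N, or if a joint passes its speed limit or range.

## Working session

There is one attempt and no reset: what is moved stays moved. The work goes in short steps, Python scripts to look and compute and a tool call to move; the robot and the scene stay as the last step left them, time stands still between calls to the robot, and variables do not carry over. Pictures are saved under pics/ and viewed, at most 14 in all, crops included, and the job is handed in when it is done.

Besides the shell and the picture viewer there is one more tool, called after "Emit:" by a JSON object that holds its "api" and its "payload", one argument or row to a line. send_rows: Moves the arm, as the interface text tells. Its arguments: {"type":"object","properties":{"increments":{"type":"array"},"newtons":{"type":"number"}},"required":["increments"]}

```bash
mkdir -p pics; ls; python3 - <<'E'
from rig import get_state, optics
import cv2,pickle
print(get_state())
for n in ("scene","top"):
    d=optics.get_image(n); pickle.dump(d,open(n+".pkl","wb")); cv2.imwrite(f"pics/{n}0.png",d["pixels"]); print(n,d["K"],d["rvec"],d["tvec"])
a=cv2.resize(cv2.imread("pics/top0.png"),(800,600),interpolation=cv2.INTER_CUBIC);cv2.imwrite("pics/top0b.png",a)
E
```

```text
pics
{'clock': 0.0, 'qpos': array([ 1.03502378e+00,  2.76622845e-01,  1.50614085e+00,  2.20618564e-06,
        1.36070540e+00, -1.20983311e-01]), 'qd': array([ 0.00058241, -0.0012083 , -0.00105539,  0.00051512, -0.00154496,
       -0.00010823]), 'effort': array([-1.33890262e-03, -4.16776371e+01, -2.45799816e+01, -2.56282556e-04,
        1.14843503e-02,  1.53212994e-05]), 'position': array([0.23144518, 0.525782  , 0.23042076]), 'ee_rot': array([-3.03605521e-04,  2.05911188e-01,  9.78570234e-01, -8.87742972e-04]), 'contact_force': array([ 0.39673244, -0.15551222, -1.00604783]), 'moment': array([-0.00912697, -0.05232559, -0.04590699]), 'gripper_force': 0.0, 'width': 0.08519747043589483}
scene [[392.63345356   0.         254.97679225]
 [  0.         392.63345356 187.50661304]
 [  0.           0.           1.        ]] [ 2.02180563 -1.17563285  0.57384338] [-0.3647213   0.30708657  1.22326338]
top [[354.02584537   0.         255.32897224]
 [  0.         354.02584537 189.42508651]
 [  0.           0.           1.        ]] [ 2.22330381 -2.1718954   0.0346883 ] [-0.0943251   0.54699983  1.41374561]
```

View pics/top0b.png

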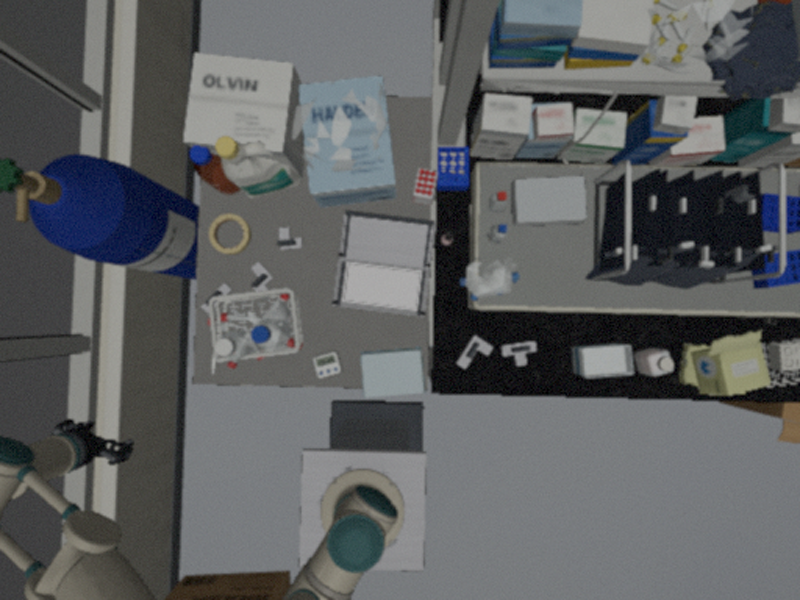

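View pics/scene0.png

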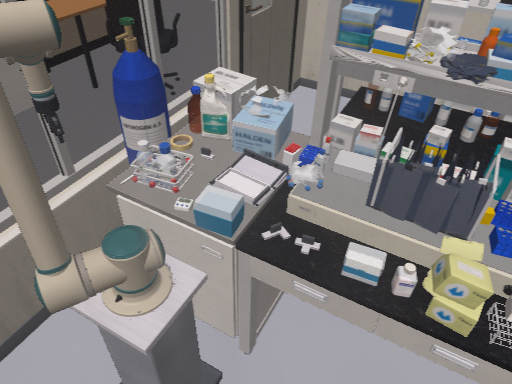

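The top view shows the stand with its tray near (385,262) and five plates: (290,238), (261,275), (218,293), (474,351) and (519,350). I'll enlarge the crops and calibrate.

```bash
cat > h.py <<'E'
import numpy as np,cv2,pickle
from scipy.spatial.transform import Rotation as R
from rig import get_state,optics
def cam(d,st=None):
    "returns K, R(world->cam), t"
    if "rvec" in d: return d["K"],cv2.Rodrigues(np.array(d["rvec"]))[0],np.array(d["tvec"]).ravel()
    q=st["ee_rot"]; T=np.eye(4); T[:3,:3]=R.from_quat([q[1],q[2],q[3],q[0]]).as_matrix(); T[:3,3]=st["position"]
    M=np.linalg.inv(T@d["T_tool_cam"]); return d["K"],M[:3,:3],M[:3,3]
def ray(c,uv,z):
    K,r,t=c; C=-r.T@t; v=r.T@np.linalg.inv(K)@np.array([uv[0],uv[1],1.]); return C+v*(z-C[2])/v[2]
def proj(c,P):
    K,r,t=c; p=(np.atleast_2d(P)@r.T+t)@K.T; return p[:,:2]/p[:,2:]
OUT=dict(
 L=[(-36,-13),(50,-13),(50,13),(-10,13),(-10,43),(-36,43)],
 S=[(-28,-43),(-2,-43),(-2,-13),(28,-13),(28,43),(2,43),(2,13),(-28,13)],
 T=[(-43,-13),(-13,-13),(-13,-43),(13,-43),(13,-13),(43,-13),(43,13),(-43,13)],
 V=[(-36,-13),(-6,-13),(-6,-43),(20,-43),(20,13),(-36,13)],
 B=[(-43,-13),(43,-13),(43,13),(-43,13)])
def rect(c,x0,y0,n,s,z):
    "orthographic picture of plane z: x0,y0 = top left (max x, max y); n metres (nx,ny); s px/m"
    u,v=np.meshgrid(np.arange(int(n[1]*s)),np.arange(int(n[0]*s)))
    P=np.stack([x0-v/s,y0-u/s,np.full(u.shape,z)],-1).reshape(-1,3)
    m=proj(c,P).reshape(*u.shape,2).astype(np.float32); return m
def ortho(d,c,x0,y0,n,s,z):
    m=rect(c,x0,y0,n,s,z); return cv2.remap(d["pixels"],m[...,0],m[...,1],cv2.INTER_CUBIC)
E
python3 - <<'E'
from h import *
d=pickle.load(open("top.pkl","rb"));c=cam(d);print("cam",-c[1].T@c[2])
for n,u,z in [("a",(290,238),.012),("b",(261,275),.012),("c",(218,293),.012),("d",(474,351),.012),("e",(519,350),.012),
 ("base",(362,500),0),("st1",(345,212),.02),("st2",(435,220),.02),("st3",(428,315),.01),("st4",(336,307),.01),("basket",(255,327),.1),("box",(392,373),.12),("timer",(327,365),.018),("tape",(229,234),.025),("tip",(438,168),.088),("benchedge",(194,385),0),("edge2",(432,395),0)]:
    print(n,ray(c,(u[0]*.64,u[1]*.64),z).round(3))
im=ortho(d,c,.62,.45,(.45,.8),1000,.012);cv2.imwrite("pics/o.png",im)
E
```

```text
cam [ 0.49318213 -0.09322763  1.43347923]
a [0.692 0.204 0.012]
b [0.595 0.276 0.012]
c [0.546 0.385 0.012]
d [ 0.413 -0.277  0.012]
e [ 0.418 -0.392  0.012]
base [0.025 0.001 0.   ]
st1 [0.762 0.062 0.02 ]
st2 [ 0.746 -0.17   0.02 ]
st3 [ 0.502 -0.157  0.01 ]
st4 [0.517 0.08  0.01 ]
basket [0.463 0.263 0.1  ]
box [ 0.362 -0.07   0.12 ]
timer [0.368 0.098 0.018]
tape [0.697 0.358 0.025]
tip [ 0.863 -0.171  0.088]
benchedge [0.307 0.443 0.   ]
edge2 [ 0.296 -0.172  0.   ]
```

View pics/o.png

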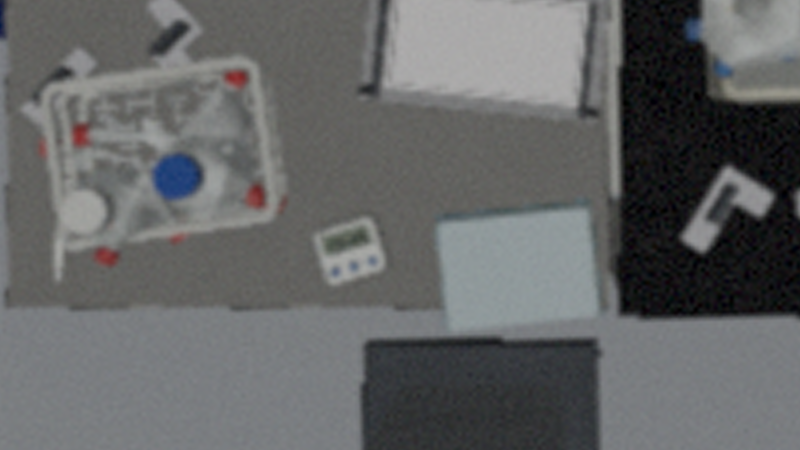

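The picture confirms a plate at (60,85), half hidden behind the basket, plates at (172,28) and (727,205, L-shaped), the timer at (350,250), and the tray in the near bay of the stand. The stand's yaw is about -0.06. Next I'll choose a tiling with good finger clearance.

```bash
cat > tile.py <<'E'
import numpy as np, itertools
C=dict(L=[(-23,0),(7,0),(37,0),(-23,30)],S=[(-15,0),(15,0),(15,30),(-15,-30)],T=[(-30,0),(0,0),(30,0),(0,-30)],V=[(-23,0),(7,0),(7,-30)],B=[(-30,0),(0,0),(30,0)])
def rot(p,k):
    for _ in range(k): p=(-p[1],p[0])
    return p
pl={}
for n,c in C.items():
    pl[n]=[]
    for k in range(4 if n in"LTV" else 4):
        r=[rot(p,k) for p in c]
        for i in range(3):
            for j in range(6):
                ox=-30+30*i-r[0][0]; oy=-75+30*j-r[0][1]
                cc=frozenset((round((p[0]+ox+30)/30),round((p[1]+oy+75)/30)) for p in r)
                if all(0<=a<3 and 0<=b<6 for a,b in cc): pl[n].append((cc,k,ox,oy))
sols=[]
def rec(names,used,acc):
    if not names: sols.append(dict(acc));return
    for q in pl[names[0]]:
        if not q[0]&used: rec(names[1:],used|q[0],acc+[(names[0],q)])
rec("LSTVB",frozenset(),[])
def ov(a,b): # gap between rects (cx,cy,hx,hy)
    return max(abs(a[0]-b[0])-a[2]-b[2],abs(a[1]-b[1])-a[3]-b[3])
def fin(q): return (q[2],q[3],22,6) if q[1]%2==0 else (q[2],q[3],6,22)
def need(q,others): # best clearance over grasp offset; fingers out to 21 from centre
    best=-99
    for s in (-8,-4,0,4,8):
        h=(q[2]+s,q[3],12,21) if q[1]%2==0 else (q[2],q[3]+s,21,12)
        g=min([ov(h,fin(o)) for o in others],default=50)
        if g>best+.1 or (abs(g-best)<.1 and abs(s)<abs(bs)): best,bs=g,s
    return best,bs
res=[]
for s in sols:
    for o in itertools.permutations("LSTVB"):
        cl=[need(s[n],[s[m] for m in o[:i]]) for i,n in enumerate(o)]
        res.append((min(c[0] for c in cl),-sum(abs(c[1]) for c in cl),o,cl,s))
res.sort(key=lambda r:(-r[0],-r[1]))
print(len(sols))
seen=set()
for r in res:
    key=str([r[4][n][1:] for n in "LSTVB"])
    if key in seen: continue
    seen.add(key); print(r[0],r[1],r[2],[c for c in r[3]],{n:r[4][n][1:] for n in "LSTVB"})
    if len(seen)>9:break
E
python3 tile.py; python3 -c "
from rig import optics;d=optics.get_image('wrist');print(d['T_tool_cam'],d['K'])"
```

```text
104
33 -8 ('V', 'S', 'B', 'T', 'L') [(50, 0), (35, 8), (93, 0), (42, 0), (33, 0)] {'L': (1, 30, -22), 'S': (0, 15, 45), 'T': (1, -30, -15), 'V': (1, -30, 68), 'B': (0, 0, -75)}
33 -8 ('V', 'S', 'B', 'T', 'L') [(50, 0), (35, 8), (93, 0), (42, 0), (33, 0)] {'L': (1, 30, -22), 'S': (0, 15, 45), 'T': (1, -30, -15), 'V': (1, -30, 68), 'B': (2, 0, -75)}
33 -8 ('V', 'S', 'B', 'T', 'L') [(50, 0), (35, 8), (93, 0), (42, 0), (33, 0)] {'L': (1, 30, -22), 'S': (2, 15, 45), 'T': (1, -30, -15), 'V': (1, -30, 68), 'B': (0, 0, -75)}
33 -8 ('V', 'S', 'B', 'T', 'L') [(50, 0), (35, 8), (93, 0), (42, 0), (33, 0)] {'L': (1, 30, -22), 'S': (2, 15, 45), 'T': (1, -30, -15), 'V': (1, -30, 68), 'B': (2, 0, -75)}
33 -8 ('V', 'S', 'B', 'T', 'L') [(50, 0), (35, -8), (93, 0), (42, 0), (33, 0)] {'L': (3, -30, 22), 'S': (0, -15, -45), 'T': (3, 30, 15), 'V': (3, 30, -68), 'B': (0, 0, 75)}
33 -8 ('V', 'S', 'B', 'T', 'L') [(50, 0), (35, -8), (93, 0), (42, 0), (33, 0)] {'L': (3, -30, 22), 'S': (0, -15, -45), 'T': (3, 30, 15), 'V': (3, 30, -68), 'B': (2, 0, 75)}
33 -8 ('V', 'S', 'B', 'T', 'L') [(50, 0), (35, -8), (93, 0
[... 333 characters left out ...]
5, -8), (84, 0), (36, -4), (33, 0)] {'L': (1, 30, -52), 'S': (0, -15, -45), 'T': (0, 0, 75), 'V': (3, 30, 22), 'B': (1, -30, 15)}
33 -12 ('L', 'S', 'T', 'V', 'B') [(50, 0), (35, -8), (84, 0), (36, -4), (33, 0)] {'L': (1, 30, -52), 'S': (0, -15, -45), 'T': (0, 0, 75), 'V': (3, 30, 22), 'B': (3, -30, 15)}
[[ 6.65745121e-04 -9.45729398e-01 -3.24954554e-01  8.53003377e-02]
 [ 9.99999746e-01  7.11864632e-04 -2.30381710e-05  3.90865191e-04]
 [ 2.53111530e-04 -3.24954457e-01  9.45729632e-01 -1.43150077e-01]
 [ 0.00000000e+00  0.00000000e+00  0.00000000e+00  1.00000000e+00]] [[343.49515363   0.         247.99844153]
 [  0.         343.49515363 185.44891102]
 [  0.           0.           1.        ]]
```

Emit:
{"api": "send_rows", "payload": {
  "increments": [
    {"gripper": -1,"linear": [0.04,-0.03,0.02],"delta_rot": [0,0,0]},
    {"gripper": -1,"linear": [0.08,-0.057,0.02],"delta_rot": [0,0,0]},
    {"gripper": -1,"linear": [0.12,-0.085,0.02],"delta_rot": [0,0,0]},
    {"gripper": -1,"linear": [0.16,-0.113,0.02],"delta_rot": [0,0,0]},
    {"gripper": -1,"linear": [0.2,-0.14,0.02],"delta_rot": [0,0,0]},
    {"gripper": -1,"linear": [0.24,-0.168,0.02],"delta_rot": [0,0,0]},
    {"gripper": -1,"linear": [0.28,-0.196,0.02],"delta_rot": [0,0,0]},
    {"gripper": -1,"linear": [0.32,-0.22,0.02],"delta_rot": [0,0,0]}
  ]
}}

```text
clock: 0.95
position: [0.553, 0.3045, 0.2511]
ee_rot: [-0.0, 0.206, 0.979, -0.0]
contact_force: [0.9, 1.1, 0.2]
width: 0.0853
gripper_force: 0.0
```

Emit:
{"api": "send_rows", "payload": {
  "increments": [
    {"gripper": -1,"linear": [0.03,-0.02,0],"delta_rot": [0,0,0]},
    {"gripper": -1,"linear": [0.06,-0.04,0],"delta_rot": [0,0,0]},
    {"gripper": -1,"linear": [0.08,-0.055,0],"delta_rot": [0,0,0]},
    {"gripper": -1,"linear": [0.08,-0.055,0],"delta_rot": [0,0,0]},
    {"gripper": -1,"linear": [0.08,-0.055,0],"delta_rot": [0,0,0]}
  ]
}}

```text
clock: 1.45
position: [0.6315, 0.251, 0.2505]
ee_rot: [-0.001, 0.206, 0.978, -0.0]
contact_force: [0.0, 0.4, -1.1]
width: 0.0855
gripper_force: 0.0
```

```bash
cat >> h.py <<'E'
def snap(name):
    st=get_state(); d=optics.get_image("wrist"); pickle.dump((st,d),open(name+".pkl","wb")); cv2.imwrite(f"pics/{name}.png",d["pixels"]); return d,cam(d,st),st
def load(name):
    st,d=pickle.load(open(name+".pkl","rb")); return d,cam(d,st),st
def yaw(st):
    q=st["ee_rot"]; y=R.from_quat([q[1],q[2],q[3],q[0]]).as_matrix(); return np.degrees(np.arctan2(y[1,1],y[0,1])),y[:,2]
E
python3 - <<'E'
from h import *
d,c,st=snap("w1");print(st["clock"],st["position"],yaw(st))
E
```

```text
1.45 [0.63149799 0.25097498 0.25047327] (np.float64(66.16932754407682), array([-2.03672883e-03,  2.64154550e-04, -9.99997891e-01]))
```

View pics/w1.png

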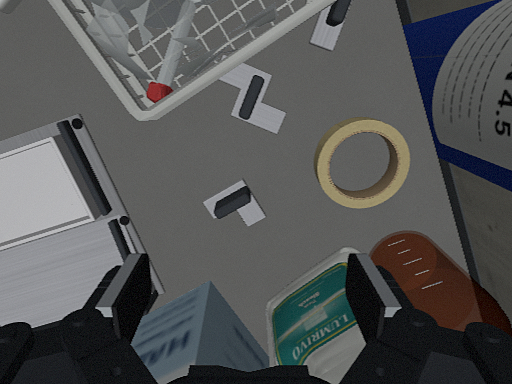

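The picture shows the V at (235,205), the S at (255,97), the end of the bar at (335,20) and the stand on the left. Now a pose fitter: it renders the plate and fin, and minimizes the residual.

```bash
cat >> h.py <<'E'
from scipy.optimize import minimize
def xf(p,pose,z):
    a=pose[2]; p=np.array(p,float)/1000; return np.c_[pose[0]+p[:,0]*np.cos(a)-p[:,1]*np.sin(a),pose[1]+p[:,0]*np.sin(a)+p[:,1]*np.cos(a),np.full(len(p),z)]
FR=[(-22,-6),(22,-6),(22,6),(-22,6)]
def layers(kind,pose,z0,c):
    fin=np.r_[proj(c,xf(FR,pose,z0+.012)),proj(c,xf(FR,pose,z0+.044))].astype(np.float32)
    return [proj(c,xf(OUT[kind],pose,z0)),proj(c,xf(OUT[kind],pose,z0+.012)),cv2.convexHull(fin)[:,0]]
def fit(d,c,kind,p0,z0=0.,yaws=None,S=3,size=.075):
    g=cv2.cvtColor(d["pixels"],cv2.COLOR_BGR2GRAY).astype(np.float32)
    ctr=proj(c,[[p0[0],p0[1],z0+.012]])[0]; rad=size*c[0][0,0]/np.linalg.norm(-c[1].T@c[2]-[p0[0],p0[1],z0])
    u0=np.maximum((ctr-rad).astype(int),0); u1=np.minimum((ctr+rad).astype(int),[512,384])
    G=cv2.resize(g[u0[1]:u1[1],u0[0]:u1[0]],None,fx=S,fy=S,interpolation=cv2.INTER_CUBIC)
    def cost(v):
        lab=np.zeros(G.shape,np.uint8); ls=layers(kind,v*[1,1,.05],z0,c)
        for i,l in zip((1,1,2),ls): cv2.fillPoly(lab,[np.round(((l-u0+.5)*S-.5)*16).astype(np.int32)],i,shift=4)
        lab=lab.ravel(); n=np.bincount(lab,minlength=3); s=np.bincount(lab,G.ravel(),3); q=(G**2).ravel().sum()
        return (q-(s**2/np.maximum(n,1)).sum())/G.size
    best=None
    for y in (np.arange(0,360,15) if yaws is None else yaws):
        v0=np.array([p0[0],p0[1],np.radians(y)/.05])
        r=minimize(cost,v0,method="Nelder-Mead",options=dict(initial_simplex=v0+np.array([[0,0,0],[.012,0,0],[0,.012,0],[0,0,3]]),xatol=2e-5,fatol=1e-3,maxiter=200))
        if best is None or r.fun<best.fun: best=r
    p=best.x*[1,1,.05]; return np.array([p[0],p[1],(np.degrees(p[2])+180)%360-180]),best.fun
def draw(d,c,kind,pose):
    im=d["pixels"]; p=np.array([pose[0],pose[1],np.radians(pose[2])])
    for l in layers(kind,p,0,c)[1:]: cv2.polylines(im,[np.round(l).astype(np.int32)],True,(0,0,255),1)
E
time python3 - <<'E'
from h import *
d,c,st=load("w1")
for k,uv in (("V",(235,205)),("S",(255,97))):
    P=ray(c,uv,.012); 
    for kk in ("VS" if k=="V" else "SL"): 
        r,f=fit(d,c,kk,P); print(kk,P.round(3),r.round(4),f)
        if kk==k: draw(d,c,k,r)
# tape check: centre should be ~25 high,104 across
for uv in ((316,160),(409,160)): print(ray(c,uv,.02).round(3))
cv2.imwrite("pics/w1f.png",cv2.resize(d["pixels"][40:240,150:350],None,fx=2.5,fy=2.5))
E
```

```text
V [0.689 0.209 0.012] [ 0.6793  0.2106 99.7017] 88.964621034768
S [0.689 0.209 0.012] [  0.6793   0.2109 102.1706] 155.7430441333571
S [0.584 0.281 0.012] [  0.58     0.2771 133.546 ] 287.83363762838496
L [0.584 0.281 0.012] [ 0.5745  0.2637 24.2887] 496.470944966176
[0.674 0.316 0.02 ]
[0.716 0.411 0.02 ]
real	0m20.504s
user	0m15.638s
sys	0m5.398s
```

View pics/w1f.png

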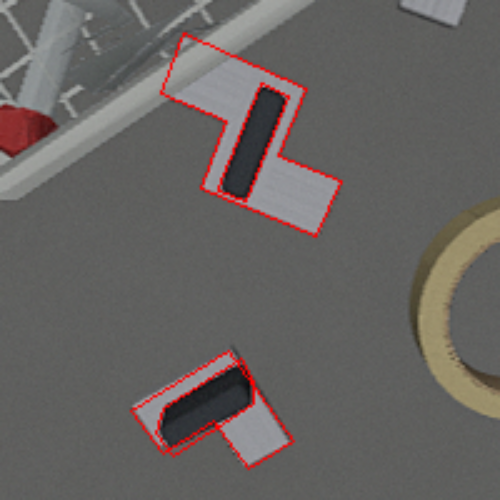

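The overlay fits both plates, S within about 1 px and V within 1–2 px. Moving to hover over V for a closer look.

Emit:
{"api": "send_rows", "payload": {
  "increments": [
    {"gripper": -1,"linear": [0.008,-0.007,-0.02],"delta_rot": [0,0,-0.141]},
    {"gripper": -1,"linear": [0.016,-0.014,-0.04],"delta_rot": [0,0,-0.282]},
    {"gripper": -1,"linear": [0.024,-0.021,-0.06],"delta_rot": [0,0,-0.423]},
    {"gripper": -1,"linear": [0.032,-0.028,-0.08],"delta_rot": [0,0,-0.564]},
    {"gripper": -1,"linear": [0.04,-0.035,-0.1],"delta_rot": [0,0,-0.705]},
    {"gripper": -1,"linear": [0.048,-0.04,-0.1],"delta_rot": [0,0,-0.846]},
    {"gripper": -1,"linear": [0.048,-0.04,-0.1],"delta_rot": [0,0,-0.986]},
    {"gripper": -1,"linear": [0.048,-0.04,-0.1],"delta_rot": [0,0,-0.986]}
  ]
}}

```text
clock: 2.3
position: [0.6787, 0.2124, 0.1513]
ee_rot: [-0.0, 0.644, 0.765, -0.0]
contact_force: [0.3, -0.1, 0.2]
width: 0.0851
gripper_force: 0.0
```

Emit:
{"api": "send_rows", "payload": {
  "increments": [
    {"gripper": -1,"linear": [0,0,0],"delta_rot": [0,0,0]},
    {"gripper": -1,"linear": [0,0,0],"delta_rot": [0,0,0]}
  ]
}}

```text
clock: 2.5
position: [0.6792, 0.2121, 0.1518]
ee_rot: [0.0, 0.643, 0.766, 0.0]
contact_force: [0.4, -0.3, 0.4]
width: 0.0856
gripper_force: 0.0
```

```bash
python3 - <<'E'
from h import *
d,c,st=snap("w2");print(st["clock"],st["position"].round(4),yaw(st))
r,f=fit(d,c,"V",(.679,.21),yaws=(90,100,110));print(r.round(4),f);draw(d,c,"V",r);cv2.imwrite("pics/w2f.png",d["pixels"])
E
```

```text
2.5 [0.6792 0.2121 0.1518] (np.float64(9.91244645178591), array([ 4.41190481e-04,  2.23182372e-04, -9.99999878e-01]))
[ 0.6786  0.2092 96.5934] 70.22827180936883
```

View pics/w2f.png

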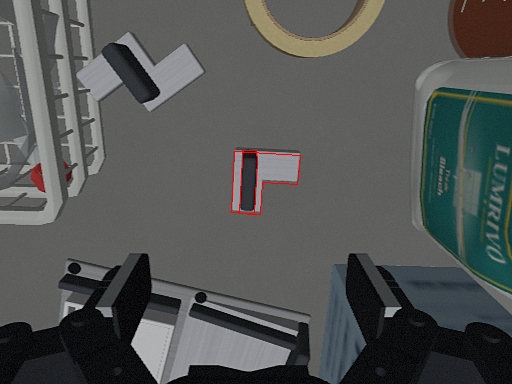

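The fit is good: V's fin is at (248,180) px, yaw 96.6. Grasp it, lift, and go to a spot left of the tray to view the tray.

Emit:
{"api": "send_rows", "payload": {
  "increments": [
    {"gripper": -1,"linear": [-0.0006,-0.003,-0.04],"delta_rot": [0,0,-0.058]},
    {"gripper": -1,"linear": [-0.0006,-0.003,-0.08],"delta_rot": [0,0,-0.058]},
    {"gripper": -1,"linear": [-0.0006,-0.003,-0.115],"delta_rot": [0,0,-0.058]},
    {"gripper": -1,"linear": [-0.0006,-0.003,-0.133],"delta_rot": [0,0,-0.058]},
    {"gripper": -1,"linear": [-0.0006,-0.003,-0.133],"delta_rot": [0,0,-0.058]},
    {"gripper": 1,"linear": [-0.0006,-0.003,-0.133],"delta_rot": [0,0,-0.058]},
    {"gripper": 1,"linear": [-0.0006,-0.003,-0.133],"delta_rot": [0,0,-0.058]},
    {"gripper": 1,"linear": [-0.0006,-0.003,-0.133],"delta_rot": [0,0,-0.058]}
  ],
  "newtons": 60
}}

```text
clock: 3.35
position: [0.6804, 0.2086, 0.0204]
ee_rot: [0.001, 0.666, 0.746, 0.001]
contact_force: [0.8, 0.8, 0.4]
width: 0.0439
gripper_force: 0.0
```

Emit:
{"api": "send_rows", "payload": {
  "increments": [
    {"gripper": 1,"linear": [0,0,0],"delta_rot": [0,0,0]},
    {"gripper": 1,"linear": [0,0,0],"delta_rot": [0,0,0]},
    {"gripper": 1,"linear": [0,0,0],"delta_rot": [0,0,0]},
    {"gripper": 1,"linear": [0,0,0],"delta_rot": [0,0,0]},
    {"gripper": 1,"linear": [0,0,0.02],"delta_rot": [0,0,0]},
    {"gripper": 1,"linear": [0,0,0.05],"delta_rot": [0,0,0]},
    {"gripper": 1,"linear": [0,0,0.09],"delta_rot": [0,0,0]},
    {"gripper": 1,"linear": [0,0,0.13],"delta_rot": [0,0,0]}
  ]
}}

```text
clock: 4.15
position: [0.6782, 0.2081, 0.1482]
ee_rot: [-0.001, 0.666, 0.746, -0.001]
contact_force: [1.5, 0.2, -2.0]
width: 0.0107
gripper_force: 58.5
```

Emit:
{"api": "send_rows", "payload": {
  "increments": [
    {"gripper": 1,"linear": [-0.02,-0.025,0.03],"delta_rot": [0,0,-0.05]},
    {"gripper": 1,"linear": [-0.045,-0.05,0.05],"delta_rot": [0,0,-0.1]},
    {"gripper": 1,"linear": [-0.07,-0.08,0.07],"delta_rot": [0,0,-0.15]},
    {"gripper": 1,"linear": [-0.09,-0.11,0.07],"delta_rot": [0,0,-0.18]},
    {"gripper": 1,"linear": [-0.108,-0.129,0.07],"delta_rot": [0,0,-0.18]},
    {"gripper": 1,"linear": [-0.108,-0.129,0.07],"delta_rot": [0,0,-0.18]},
    {"gripper": 1,"linear": [-0.108,-0.129,0.07],"delta_rot": [0,0,-0.18]}
  ]
}}

```text
clock: 4.85
position: [0.5709, 0.0791, 0.2182]
ee_rot: [-0.0, 0.731, 0.682, 0.0]
contact_force: [1.2, 0.2, -1.0]
width: 0.011
gripper_force: 58.8
```

```bash
python3 - <<'E'
from h import *
d,c,st=snap("w3");print(st["clock"],st["position"].round(4),yaw(st),st["width"],st["gripper_force"])
E
```

```text
4.85 [0.5709 0.0791 0.2182] (np.float64(-3.953491888531662), array([ 1.01219069e-04,  5.31134446e-04, -9.99999854e-01])) 0.011001760749875201 58.80736291408539
```

View pics/w3.png

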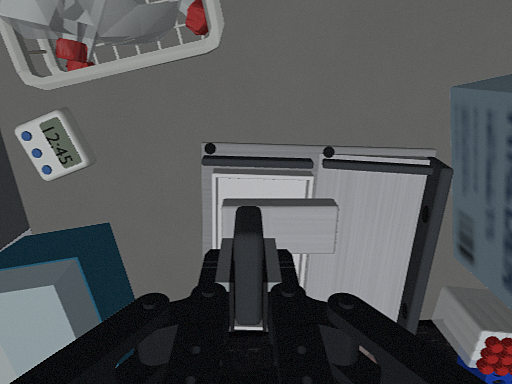

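The tray's left end is visible, with its rim corners near (212,172) and (312,175), but the gripper hides the rest. V is held. I'll move -y so the whole tray lies ahead of the camera.

Emit:
{"api": "send_rows", "payload": {
  "increments": [
    {"gripper": 1,"linear": [0,-0.04,0],"delta_rot": [0,0,0]},
    {"gripper": 1,"linear": [0,-0.08,0],"delta_rot": [0,0,0]},
    {"gripper": 1,"linear": [0,-0.12,0],"delta_rot": [0,0,0]},
    {"gripper": 1,"linear": [0,-0.16,0],"delta_rot": [0,0,0]},
    {"gripper": 1,"linear": [0,-0.2,0],"delta_rot": [0,0,0]},
    {"gripper": 1,"linear": [0,-0.22,0],"delta_rot": [0,0,0]},
    {"gripper": 1,"linear": [0,-0.22,0],"delta_rot": [0,0,0]},
    {"gripper": 1,"linear": [0,-0.22,0],"delta_rot": [0,0,0]}
  ]
}}

```text
clock: 5.7
position: [0.5718, -0.1401, 0.2176]
ee_rot: [-0.001, 0.731, 0.683, 0.0]
contact_force: [0.1, 0.8, -1.8]
width: 0.0108
gripper_force: 58.8
```

```bash
python3 - <<'E'
from h import *
d,c,st=snap("w4");print(st["clock"],st["position"].round(4),yaw(st),st["width"],st["gripper_force"])
im=ortho(d,c,.66,.10,(.2,.27),2000,.030);im=cv2.rotate(im,0) if 0 else im;cv2.imwrite("pics/w4o.png",im)
E
```

```text
5.7 [ 0.5718 -0.1401  0.2176] (np.float64(-3.905134120836743), array([-5.57007532e-04,  1.44154993e-03, -9.99998806e-01])) 0.010762147907853126 58.782691955566406
```

View pics/w4o.png

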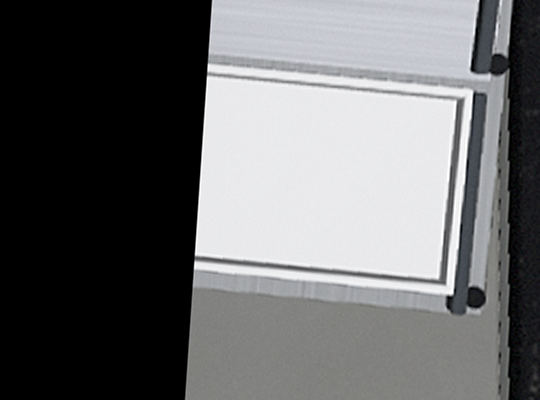

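The picture shows the right half of the tray, rim outer corners at (473,90) and (455,293), yaw about -5.3°, no occlusion. I'll fit the tray rim jointly with the left end from the earlier picture.

```bash
cat >> h.py <<'E'
def trayfit(views,p0=(.569,-.04,-.09),free=3):
    "views: (d,c,mask function of (x,y)); returns tray x,y,yaw(deg)"
    imgs=[(cv2.GaussianBlur(cv2.cvtColor(d["pixels"],6).astype(np.float32),(0,0),.7),c,m) for d,c,m in views]
    def edge(hx,hy):
        t=np.linspace(-.95,.95,150); return np.r_[np.c_[hx+0*t,hy*t],np.c_[-hx+0*t,hy*t],np.c_[hx*t,hy+0*t],np.c_[hx*t,-hy+0*t]]
    O=lambda e:edge(52+e,97+e)
    def cost(v):
        p=v*[1,1,.1]; s=n=0
        for g,c,m in imgs:
            for a,b in ((-1.2,1.2),):
                A,B=xf(O(a),p,.03),xf(O(b),p,.03); k=m(A[:,0],A[:,1])
                f=lambda Q:cv2.remap(g,*[w.reshape(-1,1).astype(np.float32) for w in proj(c,Q).T],cv2.INTER_LINEAR).ravel()
                s+=np.clip(f(A[k])-f(B[k]),0,60).sum(); n+=k.sum()
        return -s/n
    v0=np.array(p0)/[1,1,.1]; best=None
    for dx in (-.003,0,.003):
        r=minimize(cost,v0+[dx,0,0],method="Nelder-Mead",options=dict(initial_simplex=v0+[dx,0,0]+np.array([[0,0,0],[.004,0,0],[0,.004,0],[0,0,.3]]),xatol=1e-5,fatol=1e-3))
        if best is None or r.fun<best.fun: best=r
    p=best.x*[1,1,.1]; return p[0],p[1],np.degrees(p[2]),best.fun
def target(tray,cell):
    "cell: (k,x,y) mm in tray; returns world x,y,body yaw"
    a=np.radians(tray[2]); q=xf([(cell[1],cell[2])],(tray[0],tray[1],a),0)[0]; return q[0],q[1],tray[2]+90*cell[0]
SOL={'L':(1,30,-22.5),'S':(0,15,45),'T':(1,-30,-15),'V':(1,-30,67.5),'B':(0,0,-75)}
E
python3 - <<'E'
from h import *
v3=load("w3")[:2]+(lambda x,y:y>.03,); v4=load("w4")[:2]+(lambda x,y:y<-.015,)
print(trayfit([v3,v4])); print(trayfit([v4]));print(trayfit([v3]))
t=trayfit([v3,v4])
for k in SOL: print(k,np.round(target(t,SOL[k]),4))
for n,v in(("a",v3),("b",v4)):
    for hx,hy in((52,97),(47,92)):
        cv2.polylines(v[0]["pixels"],[np.round(proj(v[1],xf([(-hx,-hy),(hx,-hy),(hx,hy),(-hx,hy)],(t[0],t[1],np.radians(t[2])),.03))).astype(int)],True,(0,0,255),1)
cv2.imwrite("pics/t4.png",np.hstack([v3[0]["pixels"][100:384,150:450],v4[0]["pixels"][:284,100:450]]))
E
```

```text
(np.float64(0.5734413380877266), np.float64(-0.03546784208458535), np.float64(-5.610765855179567), np.float64(-58.18767823193917))
(np.float64(0.5734084958924709), np.float64(-0.03536255250695576), np.float64(-5.5541574373797475), np.float64(-59.13055529565868))
(np.float64(0.5738945826072799), np.float64(-0.03637887196062292), np.float64(-5.390923215583584), np.float64(-56.874424342105264))
L [ 6.01100e-01 -6.08000e-02  8.43892e+01]
S [ 0.5928  0.0079 -5.6108]
T [ 5.42100e-01 -4.75000e-02  8.43892e+01]
V [5.50200e-01 3.46000e-02 8.43892e+01]
B [ 0.5661 -0.1101 -5.6108]
```

View pics/t4.png

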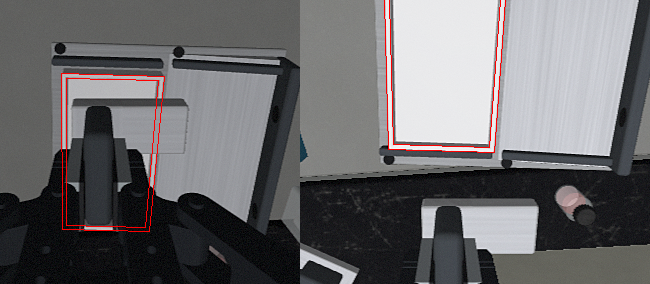

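The tray fit matches its right rim within 1 px. Readings scatter about 1 mm around the commanded pose, so I'll use commanded poses from here. Tray is at about (.5733,-.0363), yaw -5.5°. Now placing V.

Emit:
{"api": "send_rows", "payload": {
  "increments": [
    {"gripper": 1,"linear": [-0.005,0.04,-0.02],"delta_rot": [0,0,-0.027]},
    {"gripper": 1,"linear": [-0.01,0.085,-0.05],"delta_rot": [0,0,-0.027]},
    {"gripper": 1,"linear": [-0.015,0.125,-0.075],"delta_rot": [0,0,-0.027]},
    {"gripper": 1,"linear": [-0.0215,0.165,-0.1],"delta_rot": [0,0,-0.027]},
    {"gripper": 1,"linear": [-0.0215,0.1748,-0.12],"delta_rot": [0,0,-0.027]},
    {"gripper": 1,"linear": [-0.0215,0.1748,-0.14],"delta_rot": [0,0,-0.027]},
    {"gripper": 1,"linear": [-0.0215,0.1748,-0.15],"delta_rot": [0,0,-0.027]},
    {"gripper": 1,"linear": [-0.0215,0.1748,-0.15],"delta_rot": [0,0,-0.027]}
  ]
}}

```text
clock: 6.55
position: [0.5486, 0.0353, 0.0671]
ee_rot: [-0.001, 0.739, 0.673, -0.001]
contact_force: [-1.2, -0.3, -0.5]
width: 0.011
gripper_force: 58.8
```

Emit:
{"api": "send_rows", "payload": {
  "increments": [
    {"gripper": 1,"linear": [0,0,-0.01],"delta_rot": [0,0,0]},
    {"gripper": 1,"linear": [0,0,-0.02],"delta_rot": [0,0,0]},
    {"gripper": 1,"linear": [0,0,-0.028],"delta_rot": [0,0,0]},
    {"gripper": 1,"linear": [0,0,-0.034],"delta_rot": [0,0,0]},
    {"gripper": 1,"linear": [0,0,-0.0355],"delta_rot": [0,0,0]},
    {"gripper": 1,"linear": [0,0,-0.0355],"delta_rot": [0,0,0]}
  ]
}}

```text
clock: 7.15
position: [0.5494, 0.0338, 0.0332]
ee_rot: [-0.0, 0.74, 0.673, -0.0]
contact_force: [-1.7, 0.1, 4.1]
width: 0.0108
gripper_force: 59.4
```

Emit:
{"api": "send_rows", "payload": {
  "increments": [
    {"gripper": 0.4,"linear": [0,0,0],"delta_rot": [0,0,0]},
    {"gripper": 0.4,"linear": [0,0,0],"delta_rot": [0,0,0]},
    {"gripper": 0.4,"linear": [0,0,0],"delta_rot": [0,0,0]},
    {"gripper": 0.4,"linear": [0,0,0],"delta_rot": [0,0,0]},
    {"gripper": 0.3,"linear": [0,0,0.03],"delta_rot": [0,0,0]},
    {"gripper": -1,"linear": [0,0,0.07],"delta_rot": [0,0,0]},
    {"gripper": -1,"linear": [0,0,0.1175],"delta_rot": [0,0,0]},
    {"gripper": -1,"linear": [0,0,0.1175],"delta_rot": [0,0,0]}
  ]
}}

```text
clock: 7.95
position: [0.5544, 0.0339, 0.1568]
ee_rot: [0.005, 0.74, 0.673, 0.005]
contact_force: [1.4, -0.0, 0.9]
width: 0.0722
gripper_force: 0.0
```

```bash
cat >> h.py <<'E'
def snapc(name,x,y,z,psi):
    "picture with the commanded pose"
    st=get_state(); d=optics.get_image("wrist"); f=np.radians((psi+90)/2)
    e=np.array(st["position"])-[x,y,z]; print("t",round(st["clock"],2),"err mm",(e*1e3).round(1),"yaw",yaw(st)[0].round(2),"w",round(st["width"],4))
    st=dict(st,position=np.array([x,y,z]),ee_rot=np.array([0,np.cos(f),np.sin(f),0])); pickle.dump((st,d),open(name+".pkl","wb")); cv2.imwrite(f"pics/{name}.png",d["pixels"]); return d,cam(d,st),st
E
python3 - <<'E'
from h import *
d,c,st=snapc("w5",.5499,.0338,.15,-5.5)
r,f=fit(d,c,"V",(.55,.034),z0=.014,yaws=(84.5,));print(r.round(4),f)
print(trayfit([(d,c,lambda x,y:y>-.03)],(.5733,-.0363,-.096)))
E
```

```text
t 7.95 err mm [4.5 0.1 6.8] yaw -5.43 w 0.0722
[5.728000e-01 3.000000e-04 1.110194e+02] 1298.3392784146083
(np.float64(0.5744517266329361), np.float64(-0.03552653582281723), np.float64(-5.5682825983551965), np.float64(-40.70949111361684))
```

View pics/w5.png

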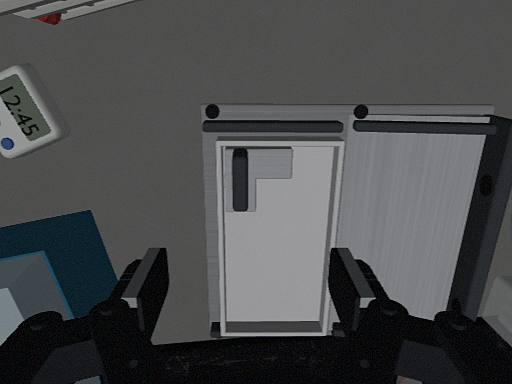

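V sits in the tray's corner (255,180), flat and square with gaps all round; the arm was still settling, so that number fit is no use. Before S, I'll triangulate the basket's corner near it.

```bash
python3 - <<'E'
from h import *
def tri(a,b):
    A=[]
    for c,uv in (a,b):
        K,r,t=c;P=K@np.c_[r,t];A+= [uv[0]*P[2]-P[0],uv[1]*P[2]-P[1]]
    X=np.linalg.svd(np.array(A))[2][-1];return (X[:3]/X[3]).round(3)
c1=load("w1")[1];c2=load("w2")[1];c3=load("w3")[1]
print(tri((c1,(147,115)),(c2,(55,218))))
print(tri((c1,(147,115)),(c3,(217,40))), tri((c2,(55,218)),(c3,(217,40))))
ct=cam(pickle.load(open("top.pkl","rb")))
print(tri((ct,(295*.64,290*.64)),(c1,(147,115))),ray(ct,(295*.64,290*.64),.06),ray(ct,(210*.64,303*.64),.06),ray(ct,(299*.64,355*.64),.06))
for z in(.03,.06,.1): print(ray(c1,(310,10),z).round(3),ray(c2,(95,150),z).round(3),ray(c2,(75,5),z).round(3))
E
python3 - <<'E'
import cv2
E
```

```text
[0.555 0.186 0.09 ]
[0.553 0.185 0.077] [0.555 0.183 0.091]
[0.555 0.178 0.056] [0.55598082 0.17715372 0.06      ] [0.51867754 0.38803414 0.06      ] [0.39503283 0.16224073 0.06      ]
[0.53  0.361 0.03 ] [0.555 0.214 0.03 ] [0.539 0.315 0.03 ]
[0.532 0.355 0.06 ] [0.568 0.223 0.06 ] [0.553 0.313 0.06 ]
[0.534 0.346 0.1  ] [0.584 0.236 0.1  ] [0.572 0.31  0.1  ]
```

The basket rim runs from about (.555,.185) to (.525,.37) at z≈.085, close to S. I'll use a narrow opening there. Hover over S now.

Emit:
{"api": "send_rows", "payload": {
  "increments": [
    {"gripper": 0.2,"linear": [0.005,0.034,0.01],"delta_rot": [0,0,0.122]},
    {"gripper": 0.2,"linear": [0.01,0.068,0.03],"delta_rot": [0,0,0.244]},
    {"gripper": 0.2,"linear": [0.02,0.102,0.03],"delta_rot": [0,0,0.366]},
    {"gripper": 0.2,"linear": [0.026,0.136,0.03],"delta_rot": [0,0,0.488]},
    {"gripper": 0.2,"linear": [0.036,0.17,0.03],"delta_rot": [0,0,0.61]},
    {"gripper": 0.2,"linear": [0.036,0.204,0.03],"delta_rot": [0,0,0.732]},
    {"gripper": 0.2,"linear": [0.036,0.237,0.03],"delta_rot": [0,0,0.855]},
    {"gripper": 0.2,"linear": [0.036,0.237,0.03],"delta_rot": [0,0,0.855]}
  ]
}}

```text
clock: 8.8
position: [0.5845, 0.275, 0.1781]
ee_rot: [-0.002, 0.392, 0.92, 0.0]
contact_force: [0.1, -0.1, -0.4]
width: 0.0345
gripper_force: 0.0
```

Emit:
{"api": "send_rows", "payload": {
  "increments": [
    {"gripper": 0.2,"linear": [0,0,0],"delta_rot": [0,0,0]},
    {"gripper": 0.2,"linear": [0,0,0],"delta_rot": [0,0,0]},
    {"gripper": 0.2,"linear": [0,0,0],"delta_rot": [0,0,0]}
  ]
}}

```text
clock: 9.1
position: [0.5855, 0.2698, 0.1799]
ee_rot: [-0.0, 0.395, 0.919, -0.0]
contact_force: [0.1, 0.5, 0.0]
width: 0.034
gripper_force: 0.0
```

```bash
python3 - <<'E'
from h import *
d,c,st=snapc("w6",.5859,.2708,.18,43.5)
r,f=fit(d,c,"S",(.581,.276),yaws=(125,133,140));print(r.round(4),f);draw(d,c,"S",r);cv2.imwrite("pics/w6f.png",d["pixels"])
E
```

```text
t 9.1 err mm [-0.4 -1.  -0.1] yaw 43.44 w 0.034
[  0.5818   0.277  134.3725] 376.56780032795336
```

View pics/w6f.png

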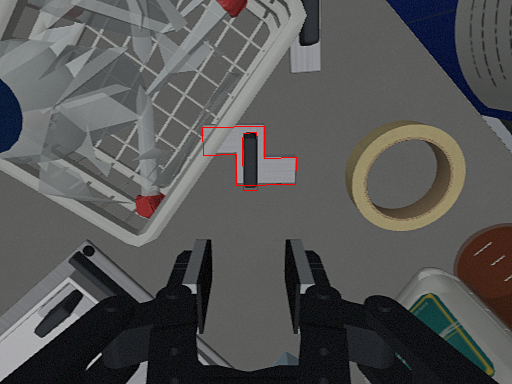

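The S fit is good: fin at (251,161) px, yaw 134.4, and the rim is close on its left. Grasp with a narrow opening, a slight lean away from the basket, and 8 mm along the fin; lift, level, and carry.

Emit:
{"api": "send_rows", "payload": {
  "increments": [
    {"gripper": 0.2,"linear": [0.0014,0.0004,-0.03],"delta_rot": [0.1,0.097,0.016]},
    {"gripper": 0.2,"linear": [0.0014,0.0004,-0.07],"delta_rot": [0.1,0.097,0.016]},
    {"gripper": 0.2,"linear": [0.0014,0.0004,-0.11],"delta_rot": [0.1,0.097,0.016]},
    {"gripper": 0.2,"linear": [0.0014,0.0004,-0.14],"delta_rot": [0.1,0.097,0.016]},
    {"gripper": 0.2,"linear": [0.0014,0.0004,-0.157],"delta_rot": [0.1,0.097,0.016]},
    {"gripper": 0.2,"linear": [0.0014,0.0004,-0.157],"delta_rot": [0.1,0.097,0.016]},
    {"gripper": 0.2,"linear": [0.0014,0.0004,-0.157],"delta_rot": [0.1,0.097,0.016]},
    {"gripper": 1,"linear": [0.0014,0.0004,-0.157],"delta_rot": [0.1,0.097,0.016]}
  ]
}}

```text
clock: 9.95
position: [0.5883, 0.2715, 0.025]
ee_rot: [-0.063, 0.386, 0.92, 0.028]
contact_force: [-0.4, -0.2, 0.0]
width: 0.0211
gripper_force: 0.0
```

Emit:
{"api": "send_rows", "payload": {
  "increments": [
    {"gripper": 1,"linear": [0,0,0],"delta_rot": [0,0,0]},
    {"gripper": 1,"linear": [0,0,0],"delta_rot": [0,0,0]},
    {"gripper": 1,"linear": [0,0,0],"delta_rot": [0,0,0]},
    {"gripper": 1,"linear": [0,0,0],"delta_rot": [0,0,0]},
    {"gripper": 1,"linear": [0.01,0,0.03],"delta_rot": [0,0,0]},
    {"gripper": 1,"linear": [0.02,0,0.07],"delta_rot": [0,0,0]},
    {"gripper": 1,"linear": [0.02,0,0.11],"delta_rot": [0,0,0]},
    {"gripper": 1,"linear": [0.02,0,0.137],"delta_rot": [0,0,0]}
  ]
}}

```text
clock: 10.75
position: [0.608, 0.2718, 0.1633]
ee_rot: [-0.063, 0.386, 0.92, 0.028]
contact_force: [0.7, -0.4, -2.1]
width: 0.0103
gripper_force: 61.2
```

Emit:
{"api": "send_rows", "payload": {
  "increments": [
    {"gripper": 1,"linear": [0,0,0],"delta_rot": [-0.1,-0.097,0]},
    {"gripper": 1,"linear": [0,0,0],"delta_rot": [-0.1,-0.097,0]},
    {"gripper": 1,"linear": [0,0,0],"delta_rot": [-0.1,-0.097,0]}
  ]
}}

```text
clock: 11.05
position: [0.6057, 0.272, 0.16]
ee_rot: [-0.001, 0.386, 0.922, -0.001]
contact_force: [0.1, -0.5, -2.3]
width: 0.0105
gripper_force: 61.2
```

Emit:
{"api": "send_rows", "payload": {
  "increments": [
    {"gripper": 1,"linear": [0,-0.04,0],"delta_rot": [0,0,0.117]},
    {"gripper": 1,"linear": [0,-0.08,0],"delta_rot": [0,0,0.234]},
    {"gripper": 1,"linear": [0,-0.12,0],"delta_rot": [0,0,0.351]},
    {"gripper": 1,"linear": [0,-0.16,0],"delta_rot": [0,0,0.468]},
    {"gripper": 1,"linear": [-0.003,-0.2,0],"delta_rot": [0,0,0.585]},
    {"gripper": 1,"linear": [-0.0068,-0.24,0],"delta_rot": [0,0,0.7]},
    {"gripper": 1,"linear": [-0.0068,-0.2649,0],"delta_rot": [0,0,0.7]},
    {"gripper": 1,"linear": [-0.0068,-0.2649,0],"delta_rot": [0,0,0.7]}
  ]
}}

```text
clock: 11.85
position: [0.5999, 0.0021, 0.159]
ee_rot: [-0.001, 0.05, 0.999, -0.001]
contact_force: [0.3, 0.1, -1.7]
width: 0.0105
gripper_force: 61.1
```

Emit:
{"api": "send_rows", "payload": {
  "increments": [
    {"gripper": 1,"linear": [0,0,0],"delta_rot": [0,0,0]},
    {"gripper": 1,"linear": [0,0,0],"delta_rot": [0,0,0]},
    {"gripper": 1,"linear": [0,0,0],"delta_rot": [0,0,0]}
  ]
}}

```text
clock: 12.15
position: [0.6002, 0.0075, 0.1599]
ee_rot: [-0.0, 0.047, 0.999, -0.0]
contact_force: [-0.2, -0.3, -1.3]
width: 0.0104
gripper_force: 61.2
```

```bash
python3 - <<'E'
from h import *
d,c,st=snapc("w7",.6005,.0063,.16,84.5);print(yaw(st)[1],get_state()["ee_rot"])
E
```

```text
t 12.15 err mm [-0.3  1.2 -0.1] yaw 84.63 w 0.0104
[ 0.  0. -1.] [-3.33329565e-04  4.67451797e-02  9.98906753e-01 -2.75374431e-04]
```

View pics/w7.png

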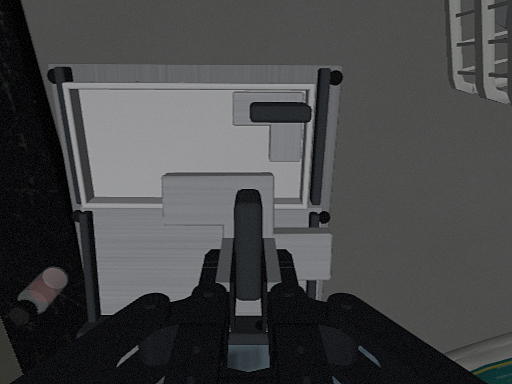

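S is held level and oriented as planned, with V visible at (275,115). Lower it to the floor.

Emit:
{"api": "send_rows", "payload": {
  "increments": [
    {"gripper": 1,"linear": [0,0,-0.04],"delta_rot": [0,0,0]},
    {"gripper": 1,"linear": [0,0,-0.075],"delta_rot": [0,0,0]},
    {"gripper": 1,"linear": [0,0,-0.09],"delta_rot": [0,0,0]},
    {"gripper": 1,"linear": [0,0,-0.09],"delta_rot": [0,0,0]},
    {"gripper": 1,"linear": [0,0,-0.1],"delta_rot": [0,0,0]},
    {"gripper": 1,"linear": [0,0,-0.108],"delta_rot": [0,0,0]},
    {"gripper": 1,"linear": [0,0,-0.115],"delta_rot": [0,0,0]},
    {"gripper": 1,"linear": [0,0,-0.119],"delta_rot": [0,0,0]}
  ]
}}

```text
clock: 13.0
position: [0.6018, 0.0066, 0.0427]
ee_rot: [0.002, 0.047, 0.999, -0.001]
contact_force: [1.5, 0.6, 15.1]
width: 0.0105
gripper_force: 63.6
```

Emit:
{"api": "send_rows", "payload": {
  "increments": [
    {"gripper": 1,"linear": [0,0,-0.002],"delta_rot": [0,0,0]},
    {"gripper": 1,"linear": [0,0,-0.003],"delta_rot": [0,0,0]}
  ]
}}

```text
clock: 13.2
position: [0.6031, 0.0064, 0.0417]
ee_rot: [0.003, 0.047, 0.999, -0.001]
contact_force: [0.6, 0.6, 18.3]
width: 0.0108
gripper_force: 64.2
```

Contact came about 4.5 mm early, so something is catching. Lift and look.

Emit:
{"api": "send_rows", "payload": {
  "increments": [
    {"gripper": 1,"linear": [0,0,0.02],"delta_rot": [0,0,0]},
    {"gripper": 1,"linear": [0,0,0.062],"delta_rot": [0,0,0]},
    {"gripper": 1,"linear": [0,0,0.062],"delta_rot": [0,0,0]},
    {"gripper": 1,"linear": [0,0,0.062],"delta_rot": [0,0,0]}
  ]
}}

```text
clock: 13.6
position: [0.601, 0.0064, 0.1015]
ee_rot: [0.001, 0.047, 0.999, -0.001]
contact_force: [0.0, 0.3, -1.6]
width: 0.0103
gripper_force: 61.6
```

```bash
python3 - <<'E'
from h import *
d,c,st=snapc("w8",.6005,.0063,.098,84.5);im=d["pixels"].copy()
tr=(.5733,-.0363,np.radians(-5.5))
def poly(p,col): cv2.polylines(im,[np.round(p*8).astype(int)],True,col,1,shift=3)
for hx,hy in((52,97),(47,92)): poly(proj(c,xf([(-hx,-hy),(hx,-hy),(hx,hy),(-hx,hy)],tr,.03)),(0,0,255))
V=target((.5733,-.0363,-5.5),SOL["V"]);poly(proj(c,xf(OUT["V"],(V[0],V[1],np.radians(V[2])),.026)),(0,255,0))
poly(proj(c,xf(OUT["S"],(.6005-.008,.0063+.0008,np.radians(174.5)),.098-.023+.012)),(255,0,0))
cv2.imwrite("pics/w8f.png",cv2.resize(im[:, 40:460],None,fx=1.5,fy=1.5,interpolation=cv2.INTER_CUBIC))
E
```

```text
t 13.6 err mm [0.5 0.1 3.5] yaw 84.56 w 0.0103
```

View pics/w8f.png

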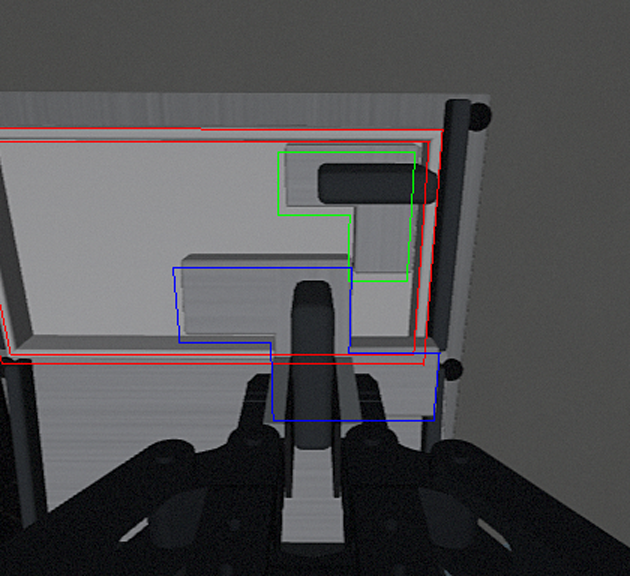

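The picture is ambiguous: the arm was still 3 mm high, and S looks lower in the hand than assumed (it may have slipped). Settle, then fit numerically with height as a free parameter.

Emit:
{"api": "send_rows", "payload": {
  "increments": [
    {"gripper": 1,"linear": [0,0,0],"delta_rot": [0,0,0]},
    {"gripper": 1,"linear": [0,0,0],"delta_rot": [0,0,0]},
    {"gripper": 1,"linear": [0,0,0],"delta_rot": [0,0,0]},
    {"gripper": 1,"linear": [0,0,0],"delta_rot": [0,0,0]}
  ]
}}

```text
clock: 14.05
position: [0.6, 0.0066, 0.0996]
ee_rot: [-0.001, 0.047, 0.999, -0.001]
contact_force: [-0.3, 0.8, -1.7]
width: 0.0106
gripper_force: 61.6
```

```bash
python3 - <<'E'
from h import *
d,c,st=snapc("w9",.6005,.0063,.10,84.5);im=d["pixels"].copy()
print(get_state()["position"])
tr=(.5733,-.0363,np.radians(-5.5))
def poly(p,col): cv2.polylines(im,[np.round(p*8).astype(int)],True,col,1,shift=3)
for z0 in (.080,.0765,.073,.070,.066):
    r,f=fit(d,c,"S",(.5925,.0071),z0=z0,yaws=(174.5,),size=.06);print("S",z0,r.round(4),round(f,1))
r,f=fit(d,c,"V",(.549,.036),z0=.014,yaws=(84.5,),size=.04);print("V",r.round(4),f)
for s in (1,):
    V=target((.5733,-.0363,-5.5),SOL["V"]);poly(proj(c,xf(OUT["V"],(V[0]-.002,V[1]+.0015,np.radians(V[2])),.026)),(0,255,0))
    poly(proj(c,xf(OUT["V"],(V[0]-.002,V[1]+.0015,np.radians(V[2])),.014)),(0,255,255))
for z in (.0725,.0845): poly(proj(c,xf(OUT["S"],(.6005-.008,.0063+.0008,np.radians(174.5)),z)),(255,0,0))
cv2.imwrite("pics/w9f.png",cv2.resize(im[60:310, 120:400],None,fx=2.4,fy=2.4,interpolation=cv2.INTER_CUBIC))
E
```

```text
t 14.05 err mm [-0.5  0.3 -0.4] yaw 84.56 w 0.0106
[0.60005908 0.00656403 0.09980894]
S 0.08 [ 5.42300e-01 -1.41000e-02 -9.45157e+01] 2036.9
S 0.0765 [ 5.563000e-01 -6.400000e-03 -1.692489e+02] 2103.7
S 0.073 [ 5.557000e-01 -5.800000e-03 -1.704762e+02] 2105.1
S 0.07 [ 5.571000e-01 -3.400000e-03 -1.700717e+02] 2097.7
S 0.066 [ 5.607000e-01 -2.000000e-04 -1.775852e+02] 2093.0
V [5.49200e-01 3.66000e-02 8.39978e+01] 1070.6680260452117
```

View pics/w9f.png

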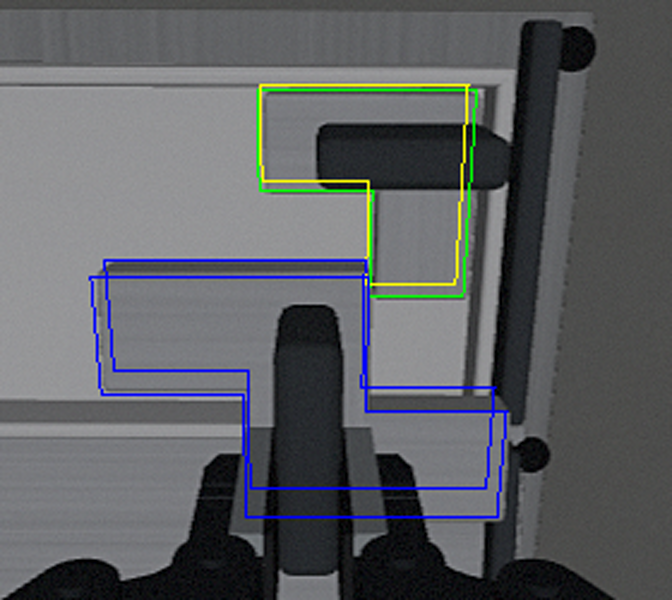

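The overlay settles it. V lies at about (-2,+2) mm from nominal, tucked into its corner with free gaps. S is where it should be in x and y but sits about 5 mm lower in the grip, so the contact was with the tray floor. Lower and release.

Emit:
{"api": "send_rows", "payload": {
  "increments": [
    {"gripper": 1,"linear": [0,-0.0005,-0.03],"delta_rot": [0,0,0]},
    {"gripper": 1,"linear": [0,-0.0005,-0.04],"delta_rot": [0,0,0]},
    {"gripper": 1,"linear": [0,-0.0005,-0.048],"delta_rot": [0,0,0]},
    {"gripper": 1,"linear": [0,-0.0005,-0.055],"delta_rot": [0,0,0]},
    {"gripper": 1,"linear": [0,-0.0005,-0.058],"delta_rot": [0,0,0]},
    {"gripper": 1,"linear": [0,-0.0005,-0.059],"delta_rot": [0,0,0]},
    {"gripper": 1,"linear": [0,-0.0005,-0.059],"delta_rot": [0,0,0]}
  ]
}}

```text
clock: 14.8
position: [0.6003, 0.0061, 0.0421]
ee_rot: [0.0, 0.047, 0.999, -0.001]
contact_force: [-0.7, 0.2, 0.4]
width: 0.0106
gripper_force: 62.1
```

Emit:
{"api": "send_rows", "payload": {
  "increments": [
    {"gripper": 0.5,"linear": [0,0,0],"delta_rot": [0,0,0]},
    {"gripper": 0.4,"linear": [0,0,0],"delta_rot": [0,0,0]},
    {"gripper": 0.4,"linear": [0,0,0],"delta_rot": [0,0,0]},
    {"gripper": 0.4,"linear": [0,0,0.02],"delta_rot": [0,0,0]},
    {"gripper": 0.4,"linear": [0,0,0.06],"delta_rot": [0,0,0]},
    {"gripper": 0.4,"linear": [0,0,0.099],"delta_rot": [0,0,0]},
    {"gripper": 0.4,"linear": [0,0,0.109],"delta_rot": [0,0,0]},
    {"gripper": 0.4,"linear": [0,0,0.109],"delta_rot": [0,0,0]}
  ]
}}

```text
clock: 15.6
position: [0.6017, 0.0059, 0.1526]
ee_rot: [0.003, 0.047, 0.999, -0.001]
contact_force: [-0.3, 1.3, -0.7]
width: 0.0256
gripper_force: 0.0
```

Emit:
{"api": "send_rows", "payload": {
  "increments": [
    {"gripper": 0,"linear": [0,0,0],"delta_rot": [0,0,0]},
    {"gripper": 0,"linear": [0,0,0],"delta_rot": [0,0,0]},
    {"gripper": 0,"linear": [0,0,0],"delta_rot": [0,0,0]}
  ]
}}

```text
clock: 15.9
position: [0.5992, 0.0061, 0.1485]
ee_rot: [-0.002, 0.047, 0.999, -0.0]
contact_force: [-0.1, -0.6, 0.1]
width: 0.0423
gripper_force: 0.0
```

```bash
python3 - <<'E'
from h import *
d,c,st=snapc("w10",.6005,.0058,.15,84.5)
for z0 in (.014,.02,.026):
  r,f=fit(d,c,"S",(.5925,.0071),z0=z0,yaws=(174.5,),size=.045);print("S",z0,r.round(4),round(f,1))
r,f=fit(d,c,"V",(.548,.036),z0=.014,yaws=(84.5,),size=.04);print("V",r.round(4),f)
print(trayfit([(d,c,lambda x,y:x<.6)],(.5733,-.0363,-.096)))
E
```

```text
t 15.9 err mm [-1.3  0.3 -1.5] yaw 84.56 w 0.0423
S 0.014 [5.942000e-01 7.500000e-03 1.750638e+02] 710.3
S 0.02 [5.91400e-01 7.70000e-03 1.75011e+02] 693.1
S 0.026 [5.884000e-01 8.100000e-03 1.753589e+02] 676.4
V [5.50200e-01 3.52000e-02 8.30888e+01] 957.6747814107889
(np.float64(0.5757716185872868), np.float64(-0.03515436265916874), np.float64(-5.721254523152388), np.float64(-57.28581770833333))
```

S lies on the floor at its place. Next the bar: rough position from the earlier picture w6.

```bash
python3 - <<'E'
from h import *
d,c,st=load("w6")
a,b=ray(c,(292,70),.012),ray(c,(321,73),.012);print(a,b,np.linalg.norm(a-b)*1e3,np.degrees(np.arctan2(*(b-a)[1::-1])))
e1,e2=ray(c,(321,73),.012),ray(c,(321,2),.012);print("dir",np.degrees(np.arctan2(*(e2-e1)[1::-1])),np.linalg.norm(e2-e1))
r,f=fit(d,c,"B",(a+b)/2+[-.03,.03,0],yaws=(125,135,145),size=.06);print(r,f)
d1,c1,_=load("w1");r,f=fit(d1,c1,"B",r,yaws=(125,135,145),size=.06);print(r,f)
dt=pickle.load(open("top.pkl","rb"));ct=cam(dt);r,f=fit(dt,ct,"B",(.546,.385),yaws=(125,135,145),size=.06);print(r,f)
E
```

```text
[0.55579631 0.35698325 0.012     ] [0.57565468 0.37247608 0.012     ] 25.186945121254357 37.96014712592404
dir 137.48980762062126 0.05474072430893029
[  0.53492819   0.39533722 133.00859057] 740.528361815183
[  0.53175899   0.3933312  138.77674537] 426.53559328746746
[  0.52057421   0.38185354 143.43494531] 255.39228496308567
```

Emit:
{"api": "send_rows", "payload": {
  "increments": [
    {"gripper": 0,"linear": [0,0.01,0.04],"delta_rot": [0,0,-0.1]},
    {"gripper": 0,"linear": [0,0.05,0.05],"delta_rot": [0,0,-0.2]},
    {"gripper": 0,"linear": [0,0.095,0.05],"delta_rot": [0,0,-0.3]},
    {"gripper": 0,"linear": [0,0.14,0.05],"delta_rot": [0,0,-0.4]},
    {"gripper": 0,"linear": [-0.01,0.185,0.05],"delta_rot": [0,0,-0.5]},
    {"gripper": 0,"linear": [-0.02,0.23,0.05],"delta_rot": [0,0,-0.6]},
    {"gripper": 0,"linear": [-0.03,0.275,0.05],"delta_rot": [0,0,-0.69]},
    {"gripper": 0,"linear": [-0.04,0.32,0.05],"delta_rot": [0,0,-0.69]}
  ]
}}

```text
clock: 16.75
position: [0.5594, 0.3277, 0.1994]
ee_rot: [-0.001, 0.383, 0.924, -0.001]
contact_force: [0.3, -0.1, -0.0]
width: 0.0426
gripper_force: 0.0
```

Emit:
{"api": "send_rows", "payload": {
  "increments": [
    {"gripper": 0,"linear": [-0.005,0.04,0],"delta_rot": [0,0,0]},
    {"gripper": 0,"linear": [-0.01,0.054,0],"delta_rot": [0,0,0]},
    {"gripper": 0,"linear": [-0.01,0.054,0],"delta_rot": [0,0,0]},
    {"gripper": 0,"linear": [-0.01,0.054,0],"delta_rot": [0,0,0]},
    {"gripper": 0,"linear": [-0.01,0.054,0],"delta_rot": [0,0,0]},
    {"gripper": 0,"linear": [-0.01,0.054,0],"delta_rot": [0,0,0]}
  ]
}}

```text
clock: 17.35
position: [0.5509, 0.3784, 0.2004]
ee_rot: [-0.0, 0.383, 0.924, -0.001]
contact_force: [0.0, -0.2, -0.6]
width: 0.0423
gripper_force: 0.0
```

```bash
python3 - <<'E'
from h import *
d,c,st=snapc("w11",.5505,.3798,.20,45)
for s in(.05,.065,.08):
    r,f=fit(d,c,"B",(.537,.393),yaws=(125,135,145),size=s);print(r.round(4),round(f,1), proj(c,[[r[0],r[1],.02]]).round())
# clean threshold: bright, low-saturation plate and dark fin near the bar
p=proj(c,[[.535,.395,.02]])[0].astype(int);g=cv2.cvtColor(d["pixels"],6)
print(p);w=g[max(p[1]-60,0):p[1]+60:6,max(p[0]-70,0):p[0]+70:6];print("\n".join(" ".join("%3d"%v for v in row) for row in w))
E
```

```text
t 17.35 err mm [ 0.4 -1.4  0.4] yaw 44.91 w 0.0423
[  0.5333   0.3933 138.2064] 581.4 [[245. 138.]]
[  0.5329   0.3934 137.5828] 765.0 [[245. 138.]]
[  0.5329   0.3934 137.5828] 948.8 [[245. 138.]]
[248 138]
173 184 102  71 102  64  98 100 102  99 101  99 102  99  99 102 105 129 129 130 106  25  28  26
100 155 176  70  92  66  88 101 100  98 102 102 100 102 103 103 101 103 129 129  40  28  28  19
 99  98 150  96  89  72  56  99  98  94  90  85  86  96 102 103  97 102 101 129  53  24  28  31
 97 160 157 159  54  49 103 101  99 156 162 155 159 145 101  98 104 101 102  72 114  29  20  24
148 155 121  97 100 101 100 100  97 155 161 159 157 150 101 101 101  99  99  97  64  25  26  19
 75 166  98  97 100 100 100  98 101 156 160 159 156 154 100  97 100 100  99  99  97  48  19  21
139 133 162  87  98 101 101  99  99 155 165  50 147 156 100  98  98  98 101 101  97 103  39  25
156  66 160 133 137  98 101 100 102 153  70  54  14 161 103 100 102 101 103 103 100 100 100 104
162 156 147 165  69 163 100  95  99 130  68  57  26 160  99  98  99  98 100  99  97  98  99  99
149 156 159 156  90 163 161 
[... 327 characters left out ...]
  98  97 100  98 100  97 104
100 101  99 171  98 174 153 159  91  99 158  57  51 158  99 101  99  98 101 102  96  99 100  98
171  99 135  99  99 170 100 162 160  98 155  55  51 157  98  96  96  98 100 104 101 100  98 102
 97  91 103  98 144 156 167 165 161  97 147 155 156 155  97  95  98 100 101  98  97  98  99  98
 98 164 104 158 167 167 169 168 155  98 154 153 155 159  99  97  98  98  97  97  99  98  99  97
170 103 100 168 164 141 167 155  96  99  96  99  98 101  99 101  96 100  98 101 102 100  94  97
116  98 173 145 173 165 159  90 101  97 101 100  99  99  99 100  99  97  97 100  98  99 101  99
 99 169 158 171 168 161 147  99  99 101 100  97  96  99  98  98  98 101  96  98 100  98  98 100
```

```bash
python3 - <<'E'
from h import *
c6=load("w6")[1];d,c,_=load("w11");g=cv2.cvtColor(d["pixels"],6)
def tri(a,b):
    A=[]
    for c,uv in (a,b):
        K,r,t=c;P=K@np.c_[r,t];A+= [uv[0]*P[2]-P[0],uv[1]*P[2]-P[1]]
    X=np.linalg.svd(np.array(A))[2][-1];return (X[:3]/X[3]).round(3)
print(tri((c,(228,162)),(c6,(304,15))))
bx=np.array([np.cos(np.radians(137.6)),np.sin(np.radians(137.6))]);by=np.array([-bx[1],bx[0]])
for z in(.075,.085,.095):
  for v in (100,115,130,145,160,170,180,190):
    row=g[v].astype(int); u=max([k for k in range(150,236) if row[k]>130 and abs(k-245)>10 and row[k+1:k+4].mean()<120] or [0])
    q=ray(c,(u,v),z)[:2]-[.533,.3933]; print(z,v,u,"along %.1f across %.1f"%(q@bx*1e3,q@by*1e3))
E
```

```text
[0.53  0.379 0.082]
0.075 100 200 along 41.4 across 32.1
0.075 115 195 along 30.4 across 36.9
0.075 130 215 along 18.1 across 22.4
0.075 145 225 along 5.9 across 15.4
0.075 160 226 along -6.4 across 15.4
0.075 170 228 along -14.8 across 14.3
0.075 180 223 along -23.2 across 19.0
0.075 190 215 along -31.6 across 26.2
0.085 100 200 along 42.3 across 30.7
0.085 115 195 along 31.6 across 35.3
0.085 130 215 along 19.8 across 21.4
0.085 145 225 along 8.0 across 14.6
0.085 160 226 along -3.8 across 14.6
0.085 170 228 along -11.9 across 13.6
0.085 180 223 along -20.0 across 18.0
0.085 190 215 along -28.1 across 25.0
0.095 100 200 along 43.1 across 29.3
0.095 115 195 along 32.8 across 33.8
0.095 130 215 along 21.5 across 20.3
0.095 145 225 along 10.2 across 13.8
0.095 160 226 along -1.2 across 13.8
0.095 170 228 along -9.0 across 12.8
0.095 180 223 along -16.7 across 17.1
0.095 190 215 along -24.5 across 23.8
```

The bar is cleanly fitted at (.533,.393), yaw 137.6. The rim corner is only 14 mm from its fin axis, so a normal grasp won't fit. I'll grip the fin over its length (44 mm, ends at ±22), leaning away from the basket.

Emit:
{"api": "send_rows", "payload": {
  "increments": [
    {"gripper": -0.5,"linear": [-0.0175,0.0135,0],"delta_rot": [0,0,-0.14]},
    {"gripper": -0.5,"linear": [-0.0175,0.0135,0],"delta_rot": [0,0,-0.28]},
    {"gripper": -0.5,"linear": [-0.0175,0.0135,0],"delta_rot": [0,0,-0.42]},
    {"gripper": -0.5,"linear": [-0.0175,0.0135,0],"delta_rot": [0,0,-0.56]},
    {"gripper": -0.5,"linear": [-0.0175,0.0135,0],"delta_rot": [0,0,-0.7]},
    {"gripper": -0.5,"linear": [-0.0175,0.0135,0],"delta_rot": [0,0,-0.84]},
    {"gripper": -0.5,"linear": [-0.0175,0.0135,0],"delta_rot": [0,0,-0.98]},
    {"gripper": -0.5,"linear": [-0.0175,0.0135,0],"delta_rot": [0,0,-1.12]}
  ]
}}

```text
clock: 18.2
position: [0.5332, 0.3926, 0.2005]
ee_rot: [-0.0, 0.817, 0.577, -0.0]
contact_force: [-0.6, 1.8, -1.1]
width: 0.0642
gripper_force: 0.0
```

Emit:
{"api": "send_rows", "payload": {
  "increments": [
    {"gripper": -0.5,"linear": [0,0,-0.02],"delta_rot": [0,0,-0.135]},
    {"gripper": -0.5,"linear": [0,0,-0.05],"delta_rot": [0,0,-0.27]},
    {"gripper": -0.5,"linear": [0,0,-0.07],"delta_rot": [0,0,-0.405]},
    {"gripper": -0.5,"linear": [0,0,-0.07],"delta_rot": [0,0,-0.405]}
  ]
}}

```text
clock: 18.6
position: [0.5311, 0.3915, 0.1272]
ee_rot: [-0.0, 0.915, 0.404, -0.004]
contact_force: [-0.3, -1.1, 0.4]
width: 0.0638
gripper_force: 0.0
```

Emit:
{"api": "send_rows", "payload": {
  "increments": [
    {"gripper": -0.5,"linear": [0,0,0],"delta_rot": [-0.103,0.094,0]},
    {"gripper": -0.5,"linear": [0,0,-0.02],"delta_rot": [-0.103,0.094,0]},
    {"gripper": -0.5,"linear": [0,0,-0.05],"delta_rot": [-0.103,0.094,0]},
    {"gripper": -0.5,"linear": [0,0,-0.08],"delta_rot": [-0.103,0.094,0]},
    {"gripper": -0.5,"linear": [0,0,-0.1],"delta_rot": [-0.103,0.094,0]},
    {"gripper": -0.5,"linear": [0,0,-0.109],"delta_rot": [-0.103,0.094,0]},
    {"gripper": -0.5,"linear": [0,0,-0.109],"delta_rot": [-0.103,0.094,0]},
    {"gripper": -0.5,"linear": [0,0,-0.109],"delta_rot": [-0.103,0.094,0]}
  ]
}}

```text
clock: 19.4
position: [0.5339, 0.3939, 0.0228]
ee_rot: [0.027, 0.913, 0.403, -0.063]
contact_force: [0.7, 0.8, 1.4]
width: 0.0642
gripper_force: 0.0
```

Emit:
{"api": "send_rows", "payload": {
  "increments": [
    {"gripper": 1,"linear": [0,0,0],"delta_rot": [0,0,0]},
    {"gripper": 1,"linear": [0,0,0],"delta_rot": [0,0,0]},
    {"gripper": 1,"linear": [0,0,0],"delta_rot": [0,0,0]},
    {"gripper": 1,"linear": [0,0,0],"delta_rot": [0,0,0]}
  ]
}}

```text
clock: 19.8
position: [0.5341, 0.3944, 0.0234]
ee_rot: [0.027, 0.913, 0.403, -0.062]
contact_force: [0.1, 0.0, 6.1]
width: 0.0423
gripper_force: 61.6
```

Emit:
{"api": "send_rows", "payload": {
  "increments": [
    {"gripper": 1,"linear": [0.004,0.004,0.01],"delta_rot": [0,0,0]},
    {"gripper": 1,"linear": [0.008,0.009,0.04],"delta_rot": [0,0,0]},
    {"gripper": 1,"linear": [0.008,0.009,0.08],"delta_rot": [0,0,0]},
    {"gripper": 1,"linear": [0.008,0.009,0.12],"delta_rot": [0,0,0]},
    {"gripper": 1,"linear": [0.008,0.009,0.16],"delta_rot": [0,0,0]},
    {"gripper": 1,"linear": [0.008,0.009,0.16],"delta_rot": [0,0,0]},
    {"gripper": 1,"linear": [0.008,0.009,0.16],"delta_rot": [0.103,-0.094,0]},
    {"gripper": 1,"linear": [0.008,0.009,0.16],"delta_rot": [0.103,-0.094,0]}
  ]
}}

```text
clock: 20.6
position: [0.5358, 0.3992, 0.1795]
ee_rot: [-0.0, 0.915, 0.404, -0.004]
contact_force: [-0.6, 0.1, -1.0]
width: 0.0426
gripper_force: 61.0
```

Emit:
{"api": "send_rows", "payload": {
  "increments": [
    {"gripper": 1,"linear": [0.005,-0.04,0],"delta_rot": [0,0,0.08]},
    {"gripper": 1,"linear": [0.01,-0.085,0],"delta_rot": [0,0,0.16]},
    {"gripper": 1,"linear": [0.015,-0.13,0],"delta_rot": [0,0,0.24]},
    {"gripper": 1,"linear": [0.02,-0.175,0],"delta_rot": [0,0,0.32]},
    {"gripper": 1,"linear": [0.025,-0.22,0],"delta_rot": [0,0,0.4]},
    {"gripper": 1,"linear": [0.025,-0.265,0],"delta_rot": [0,0,0.48]},
    {"gripper": 1,"linear": [0.025,-0.31,0],"delta_rot": [0,0,0.56]},
    {"gripper": 1,"linear": [0.025,-0.355,0],"delta_rot": [0,0,0.644]}
  ]
}}

```text
clock: 21.4
position: [0.5664, 0.0459, 0.1816]
ee_rot: [-0.001, 0.739, 0.674, -0.001]
contact_force: [-0.0, -0.1, -1.4]
width: 0.0424
gripper_force: 61.1
```

Emit:
{"api": "send_rows", "payload": {
  "increments": [
    {"gripper": 1,"linear": [0,-0.04,0],"delta_rot": [0,0,0]},
    {"gripper": 1,"linear": [0,-0.085,-0.02],"delta_rot": [0,0,0]},
    {"gripper": 1,"linear": [0,-0.13,-0.04],"delta_rot": [0,0,0]},
    {"gripper": 1,"linear": [0,-0.1583,-0.041],"delta_rot": [0,0,0]},
    {"gripper": 1,"linear": [0,-0.1583,-0.041],"delta_rot": [0,0,0]},
    {"gripper": 1,"linear": [0,-0.1583,-0.041],"delta_rot": [0,0,0]},
    {"gripper": 1,"linear": [0,-0.1583,-0.041],"delta_rot": [0,0,0]},
    {"gripper": 1,"linear": [0,-0.1583,-0.041],"delta_rot": [0,0,0]}
  ]
}}

```text
clock: 22.2
position: [0.5661, -0.1095, 0.1407]
ee_rot: [-0.0, 0.739, 0.673, -0.0]
contact_force: [-0.0, 0.7, 0.2]
width: 0.0426
gripper_force: 61.2
```

```bash
python3 - <<'E'
from h import *
d,c,st=snapc("w12",.566,-.111,.14,-5.5)
print(get_state()["gripper_force"])
t=trayfit([(d,c,lambda x,y:(y>-.09))],(.5733,-.0363,-.096));print(t)
t=trayfit([(d,c,lambda x,y:(y>-.09))],(.576,-.035,-.096));print(t)
for k,y in(("V",84.5),("S",174.5)):
  p=target((.5733,-.0363,-5.5),SOL[k]);r,f=fit(d,c,k,p,z0=.014,yaws=(y,),size=.042);print(k,np.round(p,4),r.round(4),f)
g=cv2.cvtColor(d["pixels"],6);print(g[150:384:9,130:380:9])
E
```

```text
t 22.2 err mm [0.1 1.5 0.7] yaw -5.35 w 0.0426
61.16911768913269
(np.float64(0.5735210388083242), np.float64(-0.03911819913648125), np.float64(-5.618631760440114), np.float64(-22.37279764811198))
(np.float64(0.5738609927257622), np.float64(-0.03537084225251413), np.float64(-5.645926284503516), np.float64(-22.033941806891026))
V [5.499e-01 3.380e-02 8.450e+01] [5.47100e-01 3.56000e-02 9.36828e+01] 1753.1021221035005
S [ 0.5925  0.0071 -5.5   ] [5.924000e-01 6.600000e-03 1.749963e+02] 523.8037573739894
[[101 101  97 100 100 126 194 193 189 191 189 190 188 191 190 191 195 195
  192 192 107 148 158 157 159 157 155 157]
 [102  98  99  98 100 123 196 201 190 193 192 191 189 195 190 192 191 194
  194 194 114 109 157 155 161 159 155 151]
 [ 99  99  96  97 101 124 196 169 188 188 190 192 192 192 189 190 193 192
  191 191 112 127 157 160 158 157 154 155]
 [100 100  99 101  96 126 182 162 189 190 193 189 191 191 192 190 194 191
  191 193 110 126 153 163 160 161 154 159]
 [100 100  96 105 104 129 149 131 189 192 188 192 189 191 189 193 193 197
  194 193 141 114 154 161 155 159 158 158]
 [104 100
[... 1748 characters left out ...]
 34  34  20   9   9  16  10  20  10  16  87  75  77  75  75  75  77  75
   75  74  86  14  14  13  10  29  32  37]
 [ 35  24  14  23  13  17  12  13  18  25  80  75  77  72  75  78  74  74
   74  70   8  14  20  11  19  14  37  36]
 [ 36  26  12   4  16   5  16  10  22  24  77  74  73  74  75  78  76  71
   74  77  12  15   1  21  17  12  33  39]
 [ 35  27  16   9  12  14  12  15  18  17  77  74  72  79  74  75  79  77
   75  75  10   5   8  17  15  10  34  32]
 [169  89  16  16  16  18  10  11   6  19   4  83  76  76  76  77   1   8
    6  15   6  14   4   8  11  15  79  26]
 [159   3  16  17  10  19  15  20  15  21  19  12   6   5  18  13  12  11
    9  10  14  10  13  15  12  10  77  76]]
```

Emit:
{"api": "send_rows", "payload": {
  "increments": [
    {"gripper": 1,"linear": [0,0,-0.03],"delta_rot": [0,0,0]},
    {"gripper": 1,"linear": [0,0,-0.06],"delta_rot": [0,0,0]},
    {"gripper": 1,"linear": [0,0,-0.075],"delta_rot": [0,0,0]},
    {"gripper": 1,"linear": [0,0,-0.075],"delta_rot": [0,0,0]},
    {"gripper": 1,"linear": [0,0,-0.085],"delta_rot": [0,0,0]},
    {"gripper": 1,"linear": [0,0,-0.094],"delta_rot": [0,0,0]},
    {"gripper": 1,"linear": [0,0,-0.1],"delta_rot": [0,0,0]},
    {"gripper": 1,"linear": [0,0,-0.103],"delta_rot": [0,0,0]}
  ]
}}

```text
clock: 23.05
position: [0.566, -0.1104, 0.0387]
ee_rot: [-0.0, 0.74, 0.673, -0.0]
contact_force: [-5.4, 3.2, 25.4]
width: 0.0429
gripper_force: 64.0
```

Emit:
{"api": "send_rows", "payload": {
  "increments": [
    {"gripper": 1,"linear": [0,0,-0.001],"delta_rot": [0,0,0]},
    {"gripper": 1,"linear": [0,0,-0.001],"delta_rot": [0,0,0]}
  ]
}}

```text
clock: 23.25
position: [0.5659, -0.1105, 0.0389]
ee_rot: [0.0, 0.74, 0.673, 0.0]
contact_force: [-3.5, 2.3, 14.1]
width: 0.0425
gripper_force: 62.8
```

Emit:
{"api": "send_rows", "payload": {
  "increments": [
    {"gripper": -0.4,"linear": [0,0,0.003],"delta_rot": [0,0,0]},
    {"gripper": -0.4,"linear": [0,0,0.003],"delta_rot": [0,0,0]},
    {"gripper": -0.4,"linear": [0,0,0.003],"delta_rot": [0,0,0]},
    {"gripper": -0.4,"linear": [0,0,0.02],"delta_rot": [0,0,0]},
    {"gripper": -0.4,"linear": [0,0,0.06],"delta_rot": [0,0,0]},
    {"gripper": -0.4,"linear": [0,0,0.1],"delta_rot": [0,0,0]},
    {"gripper": -0.4,"linear": [0,0,0.134],"delta_rot": [0,0,0]},
    {"gripper": -0.4,"linear": [0,0,0.134],"delta_rot": [0,0,0]}
  ]
}}

```text
clock: 24.05
position: [0.5691, -0.1119, 0.1754]
ee_rot: [0.004, 0.74, 0.673, 0.002]
contact_force: [0.9, -0.3, -0.1]
width: 0.0599
gripper_force: 0.0
```

Emit:
{"api": "send_rows", "payload": {
  "increments": [
    {"gripper": -0.4,"linear": [0,0,0],"delta_rot": [0,0,0]},
    {"gripper": -0.4,"linear": [0,0,0],"delta_rot": [0,0,0]},
    {"gripper": -0.4,"linear": [0,0,0],"delta_rot": [0,0,0]},
    {"gripper": -0.4,"linear": [0,0,0],"delta_rot": [0,0,0]},
    {"gripper": -0.4,"linear": [0,0,0],"delta_rot": [0,0,0]}
  ]
}}

```text
clock: 24.55
position: [0.5654, -0.1106, 0.1694]
ee_rot: [-0.001, 0.74, 0.673, -0.001]
contact_force: [-0.4, -0.2, -1.0]
width: 0.0594
gripper_force: 0.0
```

```bash
python3 - <<'E'
from h import *
d,c,st=snapc("w13",.566,-.111,.17,-5.5)
t=trayfit([(d,c,lambda x,y:(y<-.03)|(y>-.1))],(.5733,-.0363,-.096));print(t)
for k,y in(("B",-5.5),("S",174.5)):
  p=target((.5733,-.0363,-5.5),SOL[k])
  for z in (.014,.020):
    r,f=fit(d,c,k,p,z0=z,yaws=(y,),size=.042);print(k,z,np.round(p,4),r.round(4),f)
E
```

```text
t 24.55 err mm [-0.6  0.4 -0.6] yaw -5.45 w 0.0594
(np.float64(0.5745165243009018), np.float64(-0.03658375716195601), np.float64(-5.654803258782192), np.float64(-39.35754231770834))
B 0.014 [ 0.5661 -0.111  -5.5   ] [ 0.5657 -0.1105 -5.0643] 3870.140806112811
B 0.02 [ 0.5661 -0.111  -5.5   ] [ 0.5659 -0.1088 -5.8461] 4501.034208726174
S 0.014 [ 0.5925  0.0071 -5.5   ] [5.932000e-01 7.200000e-03 1.756195e+02] 854.2569143113333
S 0.02 [ 0.5925  0.0071 -5.5   ] [5.930000e-01 6.500000e-03 1.759008e+02] 1026.8354063372535
```

The bar is at its target. Next, view T and L together.

Emit:
{"api": "send_rows", "payload": {
  "increments": [
    {"gripper": -0.4,"linear": [-0.01,-0.03,0.02],"delta_rot": [0,0,0]},
    {"gripper": -0.4,"linear": [-0.03,-0.07,0.04],"delta_rot": [0,0,0]},
    {"gripper": -0.4,"linear": [-0.05,-0.11,0.06],"delta_rot": [0,0,0]},
    {"gripper": -0.4,"linear": [-0.075,-0.15,0.08],"delta_rot": [0,0,0]},
    {"gripper": -0.4,"linear": [-0.1,-0.19,0.08],"delta_rot": [0,0,0]},
    {"gripper": -0.4,"linear": [-0.125,-0.23,0.08],"delta_rot": [0,0,0]},
    {"gripper": -0.4,"linear": [-0.151,-0.269,0.08],"delta_rot": [0,0,0]},
    {"gripper": -0.4,"linear": [-0.151,-0.269,0.08],"delta_rot": [0,0,0]}
  ]
}}

```text
clock: 25.4
position: [0.4115, -0.3847, 0.25]
ee_rot: [0.0, 0.742, 0.67, -0.002]
contact_force: [0.2, 0.0, -0.5]
width: 0.0599
gripper_force: 0.0
```

Emit:
{"api": "send_rows", "payload": {
  "increments": [
    {"gripper": -0.4,"linear": [0,0,0],"delta_rot": [0,0,0]},
    {"gripper": -0.4,"linear": [0,0,0],"delta_rot": [0,0,0]},
    {"gripper": -0.4,"linear": [0,0,0],"delta_rot": [0,0,0]},
    {"gripper": -0.4,"linear": [0,0,0],"delta_rot": [0,0,0]}
  ]
}}

```text
clock: 25.8
position: [0.4156, -0.3786, 0.2504]
ee_rot: [-0.0, 0.739, 0.673, -0.0]
contact_force: [0.2, 0.3, 0.1]
width: 0.0597
gripper_force: 0.0
```

```bash
python3 - <<'E'
from h import *
d,c,st=snapc("w14",.415,-.38,.25,-5.5)
g=cv2.cvtColor(d["pixels"],6)
n,l,s,ce=cv2.connectedComponentsWithStats(((g>110)).astype(np.uint8))
for i in range(1,n):
    if s[i,4]>300: print(s[i],ce[i].round(),ray(c,ce[i],.012).round(3))
for k,p in(("T",(.418,-.392)),("L",(.413,-.277))):
    r,f=fit(d,c,k,p);print(k,r.round(4),f,proj(c,[[r[0],r[1],.012]]).round())
E
```

```text
t 25.8 err mm [0.6 1.4 0.4] yaw -5.32 w 0.0597
[  341     0   171   313 49641] [429. 154.] [ 0.617 -0.408  0.012]
[    0     6   169   357 41838] [ 70. 177.] [ 0.204 -0.396  0.012]
[ 191    6   86   90 2407] [236.  49.] [ 0.411 -0.277  0.012]
[ 217  116   59   77 1836] [248. 155.] [ 0.413 -0.389  0.012]
[218 257  54  17 447] [244. 265.] [ 0.394 -0.532  0.012]
[ 211  279   79   92 5618] [250. 325.] [ 0.393 -0.628  0.012]
[ 167  301   25   76 1017] [179. 343.] [ 0.292 -0.648  0.012]
[ 93 367  31  17 373] [110. 377.] [ 0.181 -0.699  0.012]
[374 367  30  17 372] [387. 377.] [ 0.581 -0.737  0.012]
T [  0.4219  -0.3918 -80.3871] 375.10457452843804 [[256. 156.]]
L [  0.4162  -0.27   148.0271] 255.48958471661734 [[240.  42.]]
```

T is at about (.422,-.392), yaw -80°, and L at (.416,-.270), yaw 148°. T needs a large turn: grasp with tool yaw -170.4 and place at -5.6.

Emit:
{"api": "send_rows", "payload": {
  "increments": [
    {"gripper": -0.4,"linear": [0.007,-0.012,-0.01],"delta_rot": [0,0,-0.144]},
    {"gripper": -0.4,"linear": [0.007,-0.012,-0.02],"delta_rot": [0,0,-0.288]},
    {"gripper": -0.4,"linear": [0.007,-0.012,-0.03],"delta_rot": [0,0,-0.432]},
    {"gripper": -0.4,"linear": [0.007,-0.012,-0.04],"delta_rot": [0,0,-0.576]},
    {"gripper": -0.4,"linear": [0.007,-0.012,-0.05],"delta_rot": [0,0,-0.72]},
    {"gripper": -0.4,"linear": [0.007,-0.012,-0.06],"delta_rot": [0,0,-0.864]},
    {"gripper": -0.4,"linear": [0.007,-0.012,-0.07],"delta_rot": [0,0,-1.008]},
    {"gripper": -0.4,"linear": [0.007,-0.012,-0.08],"delta_rot": [0,0,-1.152]}
  ]
}}

```text
clock: 26.65
position: [0.4223, -0.3911, 0.17]
ee_rot: [-0.0, 0.987, 0.159, -0.0]
contact_force: [-0.1, 0.4, -0.0]
width: 0.0596
gripper_force: 0.0
```

Emit:
{"api": "send_rows", "payload": {
  "increments": [
    {"gripper": -0.4,"linear": [0,0,0],"delta_rot": [0,0,-0.144]},
    {"gripper": -0.4,"linear": [0,0,0],"delta_rot": [0,0,-0.288]},
    {"gripper": -0.4,"linear": [0,0,0],"delta_rot": [0,0,-0.432]},
    {"gripper": -0.4,"linear": [0,0,0],"delta_rot": [0,0,-0.576]},
    {"gripper": -0.4,"linear": [0,0,0],"delta_rot": [0,0,-0.72]},
    {"gripper": -0.4,"linear": [0,0,0],"delta_rot": [0,0,-0.864]},
    {"gripper": -0.4,"linear": [0,0,0],"delta_rot": [0,0,-1.008]},
    {"gripper": -0.4,"linear": [0,0,0],"delta_rot": [0,0,-1.152]}
  ]
}}

```text
clock: 27.45
position: [0.4223, -0.3911, 0.1704]
ee_rot: [-0.0, 0.915, -0.405, 0.0]
contact_force: [-0.4, 0.1, 0.2]
width: 0.0594
gripper_force: 0.0
```

Emit:
{"api": "send_rows", "payload": {
  "increments": [
    {"gripper": -0.4,"linear": [0,0,0],"delta_rot": [0,0,-0.144]},
    {"gripper": -0.4,"linear": [0,0,0],"delta_rot": [0,0,-0.288]},
    {"gripper": -0.4,"linear": [0,0,0],"delta_rot": [0,0,-0.432]},
    {"gripper": -0.4,"linear": [0,0,0],"delta_rot": [0,0,-0.574]},
    {"gripper": -0.4,"linear": [0,0,0],"delta_rot": [0,0,-0.574]},
    {"gripper": -0.4,"linear": [0,0,0],"delta_rot": [0,0,-0.574]},
    {"gripper": -0.4,"linear": [0,0,0],"delta_rot": [0,0,-0.574]},
    {"gripper": -0.4,"linear": [0,0,0],"delta_rot": [0,0,-0.574]}
  ]
}}

```text
clock: 28.25
position: [0.4218, -0.3916, 0.1703]
ee_rot: [-0.0, 0.765, -0.645, 0.0]
contact_force: [-0.3, -0.6, -0.3]
width: 0.06
gripper_force: 0.0
```

```bash
python3 - <<'E'
from h import *
d,c,st=snapc("w15",.422,-.392,.17,-170.4)
for s in(.06,.075):
    r,f=fit(d,c,"T",(.422,-.392),yaws=(-70,-80,-90),size=s);print(r.round(4),f,proj(c,[[r[0],r[1],.012]]).round())
E
```

```text
t 28.25 err mm [-0.2  0.4  0.3] yaw -170.26 w 0.06
[  0.4221  -0.3906 -80.2928] 469.9740151267507 [[246. 165.]]
[  0.4221  -0.3906 -80.2928] 681.399064747916 [[246. 165.]]
```

Emit:
{"api": "send_rows", "payload": {
  "increments": [
    {"gripper": -0.4,"linear": [0,0.0014,-0.04],"delta_rot": [0,0,0]},
    {"gripper": -0.4,"linear": [0,0.0014,-0.08],"delta_rot": [0,0,0]},
    {"gripper": -0.4,"linear": [0,0.0014,-0.12],"delta_rot": [0,0,0]},
    {"gripper": -0.4,"linear": [0,0.0014,-0.145],"delta_rot": [0,0,0]},
    {"gripper": -0.4,"linear": [0,0.0014,-0.152],"delta_rot": [0,0,0]},
    {"gripper": -0.4,"linear": [0,0.0014,-0.152],"delta_rot": [0,0,0]},
    {"gripper": 0,"linear": [0,0.0014,-0.152],"delta_rot": [0,0,0]},
    {"gripper": 1,"linear": [0,0.0014,-0.152],"delta_rot": [0,0,0]}
  ],
  "newtons": 80
}}

```text
clock: 29.1
position: [0.4228, -0.3915, 0.0201]
ee_rot: [-0.0, 0.764, -0.645, 0.002]
contact_force: [0.3, -0.1, -0.2]
width: 0.0313
gripper_force: 0.0
```

Emit:
{"api": "send_rows", "payload": {
  "increments": [
    {"gripper": 1,"linear": [0,0,0],"delta_rot": [0,0,0]},
    {"gripper": 1,"linear": [0,0,0],"delta_rot": [0,0,0]},
    {"gripper": 1,"linear": [0,0,0],"delta_rot": [0,0,0]},
    {"gripper": 1,"linear": [0,0,0],"delta_rot": [0,0,0]},
    {"gripper": 1,"linear": [0,0,0.03],"delta_rot": [0,0,0]},
    {"gripper": 1,"linear": [0,0,0.07],"delta_rot": [0,0,0]},
    {"gripper": 1,"linear": [0,0,0.11],"delta_rot": [0,0,0]},
    {"gripper": 1,"linear": [0,0,0.15],"delta_rot": [0,0,0]}
  ]
}}

```text
clock: 29.9
position: [0.4213, -0.3898, 0.1697]
ee_rot: [-0.0, 0.764, -0.645, -0.0]
contact_force: [-0.0, -0.6, -1.8]
width: 0.0105
gripper_force: 79.3
```

Emit:
{"api": "send_rows", "payload": {
  "increments": [
    {"gripper": 1,"linear": [0.015,0.01,0.01],"delta_rot": [0,0,0.144]},
    {"gripper": 1,"linear": [0.03,0.03,0.02],"delta_rot": [0,0,0.288]},
    {"gripper": 1,"linear": [0.045,0.05,0.02],"delta_rot": [0,0,0.432]},
    {"gripper": 1,"linear": [0.06,0.07,0.02],"delta_rot": [0,0,0.576]},
    {"gripper": 1,"linear": [0.075,0.09,0.02],"delta_rot": [0,0,0.72]},
    {"gripper": 1,"linear": [0.09,0.11,0.02],"delta_rot": [0,0,0.864]},
    {"gripper": 1,"linear": [0.105,0.13,0.02],"delta_rot": [0,0,1.008]},
    {"gripper": 1,"linear": [0.121,0.15,0.02],"delta_rot": [0,0,1.152]}
  ]
}}

```text
clock: 30.7
position: [0.5427, -0.2392, 0.1882]
ee_rot: [-0.001, 0.993, -0.122, -0.0]
contact_force: [-0.4, 0.2, -1.8]
width: 0.0105
gripper_force: 79.4
```

Emit:
{"api": "send_rows", "payload": {
  "increments": [
    {"gripper": 1,"linear": [0,0.024,0],"delta_rot": [0,0,0.144]},
    {"gripper": 1,"linear": [0,0.048,0],"delta_rot": [0,0,0.288]},
    {"gripper": 1,"linear": [0,0.072,0],"delta_rot": [0,0,0.432]},
    {"gripper": 1,"linear": [0,0.096,0],"delta_rot": [0,0,0.576]},
    {"gripper": 1,"linear": [0,0.12,0],"delta_rot": [0,0,0.72]},
    {"gripper": 1,"linear": [0,0.144,0],"delta_rot": [0,0,0.864]},
    {"gripper": 1,"linear": [0,0.168,0],"delta_rot": [0,0,1.008]},
    {"gripper": 1,"linear": [0,0.1922,0],"delta_rot": [0,0,1.152]}
  ]
}}

```text
clock: 31.5
position: [0.5422, -0.0471, 0.1882]
ee_rot: [-0.001, 0.899, 0.438, -0.0]
contact_force: [-0.5, 0.3, -1.6]
width: 0.0103
gripper_force: 79.4
```

Emit:
{"api": "send_rows", "payload": {
  "increments": [
    {"gripper": 1,"linear": [0,0,-0.02],"delta_rot": [0,0,0.144]},
    {"gripper": 1,"linear": [0,0,-0.04],"delta_rot": [0,0,0.288]},
    {"gripper": 1,"linear": [0,0,-0.06],"delta_rot": [0,0,0.432]},
    {"gripper": 1,"linear": [0,0,-0.068],"delta_rot": [0,0,0.572]},
    {"gripper": 1,"linear": [0,0,-0.068],"delta_rot": [0,0,0.572]},
    {"gripper": 1,"linear": [0,0,-0.068],"delta_rot": [0,0,0.572]},
    {"gripper": 1,"linear": [0,0,-0.068],"delta_rot": [0,0,0.572]}
  ]
}}

```text
clock: 32.2
position: [0.5433, -0.0483, 0.1212]
ee_rot: [0.0, 0.741, 0.671, 0.0]
contact_force: [0.7, 0.2, -1.1]
width: 0.0102
gripper_force: 79.4
```

```bash
cat > held.py <<'E'
# compare held plate's outline with the picture: edge contrast score over small offsets
from h import *
def held(d,c,kind,x,y,yawd,zs):
    g=cv2.GaussianBlur(cv2.cvtColor(d["pixels"],6).astype(np.float32),(0,0),.8); gx,gy=cv2.Sobel(g,5,1,0)/8,cv2.Sobel(g,5,0,1)/8
    best=[]
    for z in zs:
      for dx in np.arange(-5,5.1,.5):
        for dy in np.arange(-5,5.1,.5):
          P=xf(OUT[kind],(x+dx/1e3,y+dy/1e3,np.radians(yawd)),z); Q=proj(c,P); s=n=0
          for a,b in zip(Q,np.roll(Q,-1,0)):
            L=np.linalg.norm(b-a); t=np.arange(2,L-2)/L; p=a+(b-a)*t[:,None]; nn=np.array([-(b-a)[1],(b-a)[0]])/L
            ok=(p[:,0]>1)&(p[:,0]<510)&(p[:,1]>1)&(p[:,1]<235); p=p[ok].astype(np.float32)
            if len(p): s+=np.clip(np.abs(cv2.remap(gx,p[:,0],p[:,1],1)*nn[0]+cv2.remap(gy,p[:,0],p[:,1],1)*nn[1]),0,15).sum(); n+=len(p)
          best.append((s/max(n,1),z,dx,dy))
    return sorted(best)[::-1][:4]
E
python3 - <<'E'
from held import *
d,c,st=snapc("w16",.543,-.0484,.12,-5.6);print(get_state()["gripper_force"])
print(held(d,c,"T",.543,-.0484,84.4,np.array([.114,.111,.108])))
E
```

```text
t 32.2 err mm [0.3 0.1 1.2] yaw -5.67 w 0.0102
79.3737530708313
[(np.float64(13.499741233405485), np.float64(0.114), np.float64(-1.5), np.float64(2.0)), (np.float64(13.309998025992604), np.float64(0.114), np.float64(-1.5), np.float64(1.5)), (np.float64(13.293374432329976), np.float64(0.111), np.float64(-2.5), np.float64(0.5)), (np.float64(13.1363272512537), np.float64(0.111), np.float64(-1.0), np.float64(0.5))]
```

The held T matches its expected pose within 2 mm. Lower and release.

Emit:
{"api": "send_rows", "payload": {
  "increments": [
    {"gripper": 1,"linear": [0,0,-0.03],"delta_rot": [0,0,0]},
    {"gripper": 1,"linear": [0,0,-0.055],"delta_rot": [0,0,0]},
    {"gripper": 1,"linear": [0,0,-0.055],"delta_rot": [0,0,0]},
    {"gripper": 1,"linear": [0,0,-0.065],"delta_rot": [0,0,0]},
    {"gripper": 1,"linear": [0,0,-0.075],"delta_rot": [0,0,0]},
    {"gripper": 1,"linear": [0,0,-0.083],"delta_rot": [0,0,0]},
    {"gripper": 1,"linear": [0,0,-0.0865],"delta_rot": [0,0,0]},
    {"gripper": 1,"linear": [0,0,-0.0865],"delta_rot": [0,0,0]}
  ]
}}

```text
clock: 33.05
position: [0.543, -0.0482, 0.0341]
ee_rot: [-0.0, 0.741, 0.672, -0.0]
contact_force: [-0.1, 0.9, -1.9]
width: 0.0107
gripper_force: 79.3
```

Emit:
{"api": "send_rows", "payload": {
  "increments": [
    {"gripper": 1,"linear": [0,0,0],"delta_rot": [0,0,0]},
    {"gripper": 1,"linear": [0,0,0],"delta_rot": [0,0,0]}
  ]
}}

```text
clock: 33.25
position: [0.543, -0.0482, 0.034]
ee_rot: [-0.0, 0.741, 0.672, -0.0]
contact_force: [0.7, -0.8, -1.6]
width: 0.0107
gripper_force: 79.3
```

Emit:
{"api": "send_rows", "payload": {
  "increments": [
    {"gripper": 0.5,"linear": [0,0,-0.001],"delta_rot": [0,0,0]},
    {"gripper": 0.4,"linear": [0,0,-0.001],"delta_rot": [0,0,0]},
    {"gripper": 0.4,"linear": [0,0,-0.001],"delta_rot": [0,0,0]},
    {"gripper": 0.4,"linear": [0,0,0.02],"delta_rot": [0,0,0]},
    {"gripper": 0.4,"linear": [0,0,0.06],"delta_rot": [0,0,0]},
    {"gripper": 0.4,"linear": [0,0,0.1],"delta_rot": [0,0,0]},
    {"gripper": 0.2,"linear": [0,0,0.1365],"delta_rot": [0,0,0]},
    {"gripper": -0.4,"linear": [0,0,0.1365],"delta_rot": [0,0,0]}
  ]
}}

```text
clock: 34.05
position: [0.5464, -0.0489, 0.176]
ee_rot: [0.004, 0.741, 0.672, 0.003]
contact_force: [1.0, 0.3, 0.0]
width: 0.047
gripper_force: 0.0
```

Emit:
{"api": "send_rows", "payload": {
  "increments": [
    {"gripper": -0.4,"linear": [0,0,0],"delta_rot": [0,0,0]},
    {"gripper": -0.4,"linear": [0,0,0],"delta_rot": [0,0,0]},
    {"gripper": -0.4,"linear": [0,0,0],"delta_rot": [0,0,0]},
    {"gripper": -0.4,"linear": [0,0,0],"delta_rot": [0,0,0]}
  ]
}}

```text
clock: 34.45
position: [0.542, -0.048, 0.169]
ee_rot: [-0.001, 0.741, 0.672, -0.001]
contact_force: [-0.7, 0.7, -1.1]
width: 0.0596
gripper_force: 0.0
```

```bash
python3 - <<'E'
from h import *
d,c,st=snapc("w17",.543,-.0484,.17,-5.6)
tr=trayfit([(d,c,lambda x,y:y>-.06)],(.5743,-.0364,-.097));print(tr)
for k,y in(("T",84.4),("S",174.5),("V",84.4)):
  p=target((.5743,-.0364,-5.6),SOL[k])
  r,f=fit(d,c,k,p,z0=.014,yaws=(y,),size=.042);print(k,np.round(p,4),r.round(4),f)
E
```

```text
t 34.45 err mm [-1.   0.4 -1. ] yaw -5.56 w 0.0596
(np.float64(0.5749438537417869), np.float64(-0.03645965461447158), np.float64(-5.643766677218098), np.float64(-56.09166974852071))
T [ 5.43e-01 -4.84e-02  8.44e+01] [ 5.43300e-01 -4.75000e-02  8.39503e+01] 1000.1213411357916
S [ 0.5936  0.0069 -5.6   ] [5.943000e-01 7.100000e-03 1.747936e+02] 529.6804830555844
V [5.51e-01 3.37e-02 8.44e+01] [5.50100e-01 3.56000e-02 8.56795e+01] 1453.082178565383
```

Emit:
{"api": "send_rows", "payload": {
  "increments": [
    {"gripper": -0.4,"linear": [-0.005,-0.02,0.01],"delta_rot": [0,0,0.139]},
    {"gripper": -0.4,"linear": [-0.015,-0.05,0.01],"delta_rot": [0,0,0.278]},
    {"gripper": -0.4,"linear": [-0.03,-0.085,0.01],"delta_rot": [0,0,0.417]},
    {"gripper": -0.4,"linear": [-0.05,-0.12,0.01],"delta_rot": [0,0,0.556]},
    {"gripper": -0.4,"linear": [-0.075,-0.155,0.01],"delta_rot": [0,0,0.695]},
    {"gripper": -0.4,"linear": [-0.1,-0.19,0],"delta_rot": [0,0,0.834]},
    {"gripper": -0.4,"linear": [-0.127,-0.2216,0],"delta_rot": [0,0,0.973]},
    {"gripper": -0.4,"linear": [-0.127,-0.2216,0],"delta_rot": [0,0,1.11]}
  ]
}}

```text
clock: 35.3
position: [0.4127, -0.2728, 0.1695]
ee_rot: [-0.001, 0.275, 0.962, -0.001]
contact_force: [0.7, -1.3, 0.2]
width: 0.0596
gripper_force: 0.0
```

Emit:
{"api": "send_rows", "payload": {
  "increments": [
    {"gripper": -0.4,"linear": [0,0,0],"delta_rot": [0,0,0]},
    {"gripper": -0.4,"linear": [0,0,0],"delta_rot": [0,0,0]},
    {"gripper": -0.4,"linear": [0,0,0],"delta_rot": [0,0,0]},
    {"gripper": -0.4,"linear": [0,0,0],"delta_rot": [0,0,0]}
  ]
}}

```text
clock: 35.7
position: [0.4163, -0.269, 0.1703]
ee_rot: [-0.0, 0.275, 0.961, -0.0]
contact_force: [-0.9, 0.2, -0.9]
width: 0.06
gripper_force: 0.0
```

```bash
python3 - <<'E'
from h import *
d,c,st=snapc("w18",.416,-.27,.17,58)
for s in(.06,.075):
    r,f=fit(d,c,"L",(.416,-.27),yaws=(140,148,156),size=s);print(r.round(4),f,proj(c,[[r[0],r[1],.012]]).round())
E
```

```text
t 35.7 err mm [0.3 1.  0.3] yaw 58.06 w 0.06
[  0.4159  -0.2691 148.0344] 374.394549831381 [[249. 166.]]
[  0.416   -0.2694 147.8174] 269.5768912383746 [[248. 166.]]
```

L refined at (.416,-.2693), yaw 148. Grasp, carry, and check.

Emit:
{"api": "send_rows", "payload": {
  "increments": [
    {"gripper": -0.4,"linear": [0,0.0007,-0.04],"delta_rot": [0,0,0]},
    {"gripper": -0.4,"linear": [0,0.0007,-0.08],"delta_rot": [0,0,0]},
    {"gripper": -0.4,"linear": [0,0.0007,-0.12],"delta_rot": [0,0,0]},
    {"gripper": -0.4,"linear": [0,0.0007,-0.145],"delta_rot": [0,0,0]},
    {"gripper": -0.4,"linear": [0,0.0007,-0.152],"delta_rot": [0,0,0]},
    {"gripper": -0.4,"linear": [0,0.0007,-0.152],"delta_rot": [0,0,0]},
    {"gripper": 0,"linear": [0,0.0007,-0.152],"delta_rot": [0,0,0]},
    {"gripper": 1,"linear": [0,0.0007,-0.152],"delta_rot": [0,0,0]}
  ]
}}

```text
clock: 36.55
position: [0.4169, -0.2699, 0.0198]
ee_rot: [0.001, 0.275, 0.961, -0.001]
contact_force: [0.6, -0.3, 0.7]
width: 0.0313
gripper_force: 0.0
```

Emit:
{"api": "send_rows", "payload": {
  "increments": [
    {"gripper": 1,"linear": [0,0,0],"delta_rot": [0,0,0]},
    {"gripper": 1,"linear": [0,0,0],"delta_rot": [0,0,0]},
    {"gripper": 1,"linear": [0,0,0],"delta_rot": [0,0,0]},
    {"gripper": 1,"linear": [0,0,0],"delta_rot": [0,0,0]},
    {"gripper": 1,"linear": [0,0,0.03],"delta_rot": [0,0,0]},
    {"gripper": 1,"linear": [0,0,0.07],"delta_rot": [0,0,0]},
    {"gripper": 1,"linear": [0,0,0.11],"delta_rot": [0,0,0]},
    {"gripper": 1,"linear": [0,0,0.15],"delta_rot": [0,0,0]}
  ]
}}

```text
clock: 37.35
position: [0.4153, -0.2687, 0.17]
ee_rot: [-0.0, 0.275, 0.961, -0.0]
contact_force: [0.6, 0.5, -2.0]
width: 0.0103
gripper_force: 78.7
```

Emit:
{"api": "send_rows", "payload": {
  "increments": [
    {"gripper": 1,"linear": [0.023,0.02,0],"delta_rot": [0,0,-0.139]},
    {"gripper": 1,"linear": [0.046,0.045,0],"delta_rot": [0,0,-0.278]},
    {"gripper": 1,"linear": [0.07,0.07,0],"delta_rot": [0,0,-0.417]},
    {"gripper": 1,"linear": [0.095,0.1,0],"delta_rot": [0,0,-0.556]},
    {"gripper": 1,"linear": [0.12,0.13,0],"delta_rot": [0,0,-0.695]},
    {"gripper": 1,"linear": [0.145,0.16,0],"delta_rot": [0,0,-0.834]},
    {"gripper": 1,"linear": [0.17,0.19,0],"delta_rot": [0,0,-0.973]},
    {"gripper": 1,"linear": [0.1864,0.2076,0],"delta_rot": [0,0,-1.11]}
  ]
}}

```text
clock: 38.15
position: [0.6034, -0.0589, 0.1684]
ee_rot: [-0.0, 0.742, 0.67, 0.0]
contact_force: [0.2, -0.5, -0.7]
width: 0.0106
gripper_force: 78.7
```

Emit:
{"api": "send_rows", "payload": {
  "increments": [
    {"gripper": 1,"linear": [0,0,-0.03],"delta_rot": [0,0,0]},
    {"gripper": 1,"linear": [0,0,-0.048],"delta_rot": [0,0,0]},
    {"gripper": 1,"linear": [0,0,-0.048],"delta_rot": [0,0,0]},
    {"gripper": 1,"linear": [0,0,-0.048],"delta_rot": [0,0,0]},
    {"gripper": 1,"linear": [0,0,-0.048],"delta_rot": [0,0,0]},
    {"gripper": 1,"linear": [0,0,-0.048],"delta_rot": [0,0,0]}
  ]
}}

```text
clock: 38.75
position: [0.6029, -0.0618, 0.1218]
ee_rot: [0.001, 0.741, 0.672, 0.0]
contact_force: [0.5, -0.2, -0.6]
width: 0.01
gripper_force: 78.7
```

```bash
python3 - <<'E'
from held import *
d,c,st=snapc("w19",.6024,-.061,.12,-5.6);print(get_state()["gripper_force"])
print(held(d,c,"L",.6024,-.061,84.4,np.array([.114,.111,.108])))
E
```

```text
t 38.75 err mm [ 0.5 -0.8  1.8] yaw -5.58 w 0.01
78.70691299438477
[(np.float64(10.618969150911342), np.float64(0.108), np.float64(-2.0), np.float64(-1.0)), (np.float64(10.591016630574014), np.float64(0.108), np.float64(-2.0), np.float64(-0.5)), (np.float64(10.412218969962371), np.float64(0.108), np.float64(-2.0), np.float64(-1.5)), (np.float64(10.307460991990382), np.float64(0.108), np.float64(-2.0), np.float64(1.0))]
```

Emit:
{"api": "send_rows", "payload": {
  "increments": [
    {"gripper": 1,"linear": [0,0,-0.03],"delta_rot": [0,0,0]},
    {"gripper": 1,"linear": [0,0,-0.055],"delta_rot": [0,0,0]},
    {"gripper": 1,"linear": [0,0,-0.055],"delta_rot": [0,0,0]},
    {"gripper": 1,"linear": [0,0,-0.065],"delta_rot": [0,0,0]},
    {"gripper": 1,"linear": [0,0,-0.074],"delta_rot": [0,0,0]},
    {"gripper": 1,"linear": [0,0,-0.081],"delta_rot": [0,0,0]},
    {"gripper": 1,"linear": [0,0,-0.085],"delta_rot": [0,0,0]},
    {"gripper": 1,"linear": [0,0,-0.0865],"delta_rot": [0,0,0]}
  ]
}}

```text
clock: 39.6
position: [0.602, -0.0613, 0.0337]
ee_rot: [-0.001, 0.741, 0.672, -0.0]
contact_force: [-2.6, 1.1, 6.7]
width: 0.0105
gripper_force: 79.7
```

Emit:
{"api": "send_rows", "payload": {
  "increments": [
    {"gripper": 1,"linear": [0,0,0],"delta_rot": [0,0,0]},
    {"gripper": 1,"linear": [0,0,0],"delta_rot": [0,0,0]}
  ]
}}

```text
clock: 39.8
position: [0.6025, -0.0615, 0.0341]
ee_rot: [-0.0, 0.741, 0.672, -0.0]
contact_force: [0.2, -0.1, -0.9]
width: 0.0106
gripper_force: 79.0
```

L is down with no residual load. Release, then check all five.

Emit:
{"api": "send_rows", "payload": {
  "increments": [
    {"gripper": 0.5,"linear": [0,0,-0.001],"delta_rot": [0,0,0]},
    {"gripper": 0.4,"linear": [0,0,-0.001],"delta_rot": [0,0,0]},
    {"gripper": 0.4,"linear": [0,0,-0.001],"delta_rot": [0,0,0]},
    {"gripper": 0.4,"linear": [0,0,0.02],"delta_rot": [0,0,0]},
    {"gripper": 0.4,"linear": [0,0,0.06],"delta_rot": [0,0,0]},
    {"gripper": 0.4,"linear": [0,0,0.1],"delta_rot": [0,0,0]},
    {"gripper": 0.4,"linear": [0,-0.05,0.1465],"delta_rot": [0,0,0]},
    {"gripper": 0.4,"linear": [-0.02,-0.07,0.1865],"delta_rot": [0,0,0]}
  ]
}}

```text
clock: 40.6
position: [0.5879, -0.1247, 0.2091]
ee_rot: [0.0, 0.74, 0.673, -0.0]
contact_force: [0.2, -0.9, -0.4]
width: 0.0255
gripper_force: 0.0
```

Emit:
{"api": "send_rows", "payload": {
  "increments": [
    {"gripper": -1,"linear": [0,0,0],"delta_rot": [0,0,0]},
    {"gripper": -1,"linear": [0,0,0],"delta_rot": [0,0,0]},
    {"gripper": -1,"linear": [0,0,0],"delta_rot": [0,0,0]},
    {"gripper": -1,"linear": [0,0,0],"delta_rot": [0,0,0]},
    {"gripper": -1,"linear": [0,0,0],"delta_rot": [0,0,0]},
    {"gripper": -1,"linear": [0,0,0],"delta_rot": [0,0,0]}
  ]
}}

```text
clock: 41.2
position: [0.5867, -0.123, 0.207]
ee_rot: [-0.001, 0.74, 0.672, -0.001]
contact_force: [-0.6, -0.1, 0.2]
width: 0.0852
gripper_force: 0.0
```

```bash
python3 - <<'E'
from h import *
d,c,st=snapc("w20",.5824,-.1317,.22,-5.6)
tr=trayfit([(d,c,lambda x,y:y>-.2)],(.5747,-.0364,-.097));print(np.round(tr,4))
for k,y in(("L",84.4),("T",84.4),("S",174.5),("V",84.4),("B",-5.6)):
  p=target((.5747,-.0364,-5.6),SOL[k])
  o=[]
  for z in(.014,.026): r,f=fit(d,c,k,p,z0=z,yaws=(y,),size=.04);o+=[r.round(4),round(f)]
  print(k,np.round(p,4),*o)
E
```

```text
t 41.2 err mm [  4.3   8.7 -13. ] yaw -5.51 w 0.0852
[  0.5752  -0.0398  -5.5833 -26.0125]
L [ 6.024e-01 -6.170e-02  8.440e+01] [ 5.9770e-01 -7.1200e-02  8.4708e+01] 507 [ 5.97400e-01 -7.12000e-02  8.44613e+01] 546
T [ 5.434e-01 -4.840e-02  8.440e+01] [ 5.56200e-01 -4.95000e-02  8.45514e+01] 3033 [ 5.37900e-01 -5.60000e-02  8.42209e+01] 1283
S [ 0.594   0.0069 -5.6   ] [5.886000e-01 1.100000e-03 1.750047e+02] 694 [ 5.884000e-01 -3.000000e-04  1.746848e+02] 778
V [5.514e-01 3.370e-02 8.440e+01] [5.56700e-01 2.17000e-02 9.10397e+01] 4049 [5.60400e-01 3.86000e-02 9.02186e+01] 5361
B [ 0.5674 -0.111  -5.6   ] [  0.5743  -0.1014 -33.9665] 4364 [ 0.567  -0.0993 -8.8969] 4516
```

The last row was cut short by the speed limit, so the true pose is about (.5867,-.1235,.207). I'll refit with that, using the same picture.

```bash
python3 - <<'E'
from h import *
st,d=pickle.load(open("w20.pkl","rb"));print(get_state()["position"])
st["position"]=np.array([.5867,-.1235,.2073]);c=cam(d,st)
tr=trayfit([(d,c,lambda x,y:y>-.2)],(.5747,-.0364,-.097));print(np.round(tr,4))
for k,y in(("L",84.4),("T",84.4),("S",174.5),("V",84.4),("B",-5.6)):
  p=target((.5747,-.0364,-5.6),SOL[k])
  o=[]
  for z in(.014,.026): r,f=fit(d,c,k,p,z0=z,yaws=(y,),size=.04);o+=[r.round(4),round(f)]
  print(k,np.round(p,4),*o)
E
```

```text
[ 0.58675892 -0.12310225  0.20723394]
[ 5.74000e-01 -3.69000e-02 -5.68210e+00 -3.78132e+01]
L [ 6.024e-01 -6.170e-02  8.440e+01] [ 6.01900e-01 -6.22000e-02  8.44934e+01] 677 [ 6.01500e-01 -6.21000e-02  8.44599e+01] 920
T [ 5.434e-01 -4.840e-02  8.440e+01] [ 5.42400e-01 -4.77000e-02  8.36615e+01] 1415 [ 5.44700e-01 -4.82000e-02  8.33207e+01] 1644
S [ 0.594   0.0069 -5.6   ] [5.929000e-01 7.600000e-03 1.747712e+02] 867 [5.930000e-01 6.200000e-03 1.749259e+02] 1096
V [5.514e-01 3.370e-02 8.440e+01] [5.49600e-01 3.66000e-02 8.61907e+01] 3042 [5.50600e-01 3.47000e-02 8.97386e+01] 2845
B [ 0.5674 -0.111  -5.6   ] [ 0.5654 -0.1097 -2.8712] 3153 [ 0.5672 -0.1081 -4.726 ] 3609
```

All five plates are in place at floor height and the tray is square in the bay. Rotate and go behind the tray, with the open fingers forming a wide pusher and the camera over the tray side.

Emit:
{"api": "send_rows", "payload": {
  "increments": [
    {"gripper": -1,"linear": [-0.01,0.01,0],"delta_rot": [0,0,-0.145]},
    {"gripper": -1,"linear": [-0.025,0.025,0],"delta_rot": [0,0,-0.29]},
    {"gripper": -1,"linear": [-0.04,0.04,0],"delta_rot": [0,0,-0.435]},
    {"gripper": -1,"linear": [-0.05,0.055,0],"delta_rot": [0,0,-0.58]},
    {"gripper": -1,"linear": [-0.06,0.07,0],"delta_rot": [0,0,-0.725]},
    {"gripper": -1,"linear": [-0.07,0.08,0],"delta_rot": [0,0,-0.87]},
    {"gripper": -1,"linear": [-0.0897,0.0943,0],"delta_rot": [0,0,-1.015]},
    {"gripper": -1,"linear": [-0.0897,0.0943,0],"delta_rot": [0,0,-1.16]}
  ]
}}

```text
clock: 42.05
position: [0.4944, -0.0274, 0.2078]
ee_rot: [-0.001, 0.988, 0.154, -0.001]
contact_force: [1.4, -0.7, -0.4]
width: 0.0856
gripper_force: 0.0
```

Emit:
{"api": "send_rows", "payload": {
  "increments": [
    {"gripper": -1,"linear": [0,0,-0.02],"delta_rot": [0,0,-0.137]},
    {"gripper": -1,"linear": [0,0,-0.05],"delta_rot": [0,0,-0.274]},
    {"gripper": -1,"linear": [0,0,-0.08],"delta_rot": [0,0,-0.411]},
    {"gripper": -1,"linear": [0,0,-0.1],"delta_rot": [0,0,-0.411]},
    {"gripper": -1,"linear": [0,0,-0.1],"delta_rot": [0,0,-0.411]},
    {"gripper": -1,"linear": [0,0,-0.1],"delta_rot": [0,0,-0.411]},
    {"gripper": -1,"linear": [0,0,-0.1],"delta_rot": [0,0,-0.411]}
  ]
}}

```text
clock: 42.75
position: [0.4983, -0.0295, 0.1093]
ee_rot: [-0.0, 0.999, -0.048, 0.001]
contact_force: [0.7, -0.1, 0.9]
width: 0.0853
gripper_force: 0.0
```

```bash
python3 - <<'E'
from h import *
s=get_state();print(s["position"],yaw(s),s["contact_force"])
E
```

```text
[ 0.49832721 -0.02946617  0.10928373] (np.float64(-95.55668517506187), array([ 2.68458294e-03,  5.25097395e-04, -9.99996259e-01])) [ 0.70582832 -0.07724164  0.90742295]
```

Emit:
{"api": "send_rows", "payload": {
  "increments": [
    {"gripper": -1,"linear": [-0.001,0,-0.03],"delta_rot": [0,0,0]},
    {"gripper": -1,"linear": [-0.001,0,-0.06],"delta_rot": [0,0,0]},
    {"gripper": -1,"linear": [-0.001,0,-0.085],"delta_rot": [0,0,0]},
    {"gripper": -1,"linear": [-0.001,0,-0.098],"delta_rot": [0,0,0]},
    {"gripper": -1,"linear": [-0.001,0,-0.102],"delta_rot": [0,0,0]},
    {"gripper": -1,"linear": [-0.001,0,-0.102],"delta_rot": [0,0,0]},
    {"gripper": -1,"linear": [-0.001,0,-0.102],"delta_rot": [0,0,0]}
  ]
}}

```text
clock: 43.45
position: [0.4974, -0.0296, 0.0072]
ee_rot: [-0.0, 0.999, -0.049, 0.001]
contact_force: [-0.0, -0.8, 0.5]
width: 0.0853
gripper_force: 0.0
```

Emit:
{"api": "send_rows", "payload": {
  "increments": [
    {"gripper": -1,"linear": [0.004,-0.0004,0],"delta_rot": [0,0,0]},
    {"gripper": -1,"linear": [0.008,-0.0008,0],"delta_rot": [0,0,0]},
    {"gripper": -1,"linear": [0.011,-0.0011,0],"delta_rot": [0,0,0]},
    {"gripper": -1,"linear": [0.014,-0.0014,0],"delta_rot": [0,0,0]},
    {"gripper": -1,"linear": [0.017,-0.0017,0],"delta_rot": [0,0,0]},
    {"gripper": -1,"linear": [0.02,-0.002,0],"delta_rot": [0,0,0]},
    {"gripper": -1,"linear": [0.023,-0.0023,0],"delta_rot": [0,0,0]},
    {"gripper": -1,"linear": [0.025,-0.0025,0],"delta_rot": [0,0,0]}
  ]
}}

```text
clock: 44.25
position: [0.5189, -0.0314, 0.0056]
ee_rot: [-0.001, 0.999, -0.048, -0.002]
contact_force: [-4.7, 0.3, 2.9]
width: 0.0855
gripper_force: 2.4
```

Emit:
{"api": "send_rows", "payload": {
  "increments": [
    {"gripper": -1,"linear": [0.005,-0.0005,0],"delta_rot": [0,0,0]},
    {"gripper": -1,"linear": [0.01,-0.001,0],"delta_rot": [0,0,0]},
    {"gripper": -1,"linear": [0.015,-0.0015,0],"delta_rot": [0,0,0]},
    {"gripper": -1,"linear": [0.02,-0.002,0],"delta_rot": [0,0,0]},
    {"gripper": -1,"linear": [0.025,-0.0025,0],"delta_rot": [0,0,0]},
    {"gripper": -1,"linear": [0.03,-0.003,0],"delta_rot": [0,0,0]},
    {"gripper": -1,"linear": [0.035,-0.0035,0],"delta_rot": [0,0,0]},
    {"gripper": -1,"linear": [0.04,-0.004,0],"delta_rot": [0,0,0]}
  ]
}}

```text
clock: 45.05
position: [0.5615, -0.0358, 0.0059]
ee_rot: [-0.001, 0.999, -0.049, -0.0]
contact_force: [-4.2, 0.4, -2.7]
width: 0.0854
gripper_force: 1.9
```

```bash
python3 - <<'E'
from h import *
d,c,st=snap("w21");g=cv2.cvtColor(d["pixels"],6);print(st["position"],yaw(st),c[1].T@c[2]*-1)
dt=optics.get_image("top");pickle.dump(dt,open("top2.pkl","wb"));ct=cam(dt)
for z in (.03,.034):
    print(trayfit([(dt,ct,lambda x,y:x>0)],(.614,-.04,-.097)))
print(trayfit([(pickle.load(open("top.pkl","rb")),ct,lambda x,y:x>0)],(.574,-.036,-.097)))
E
```

```text
[ 0.56150445 -0.03583922  0.00587475] (np.float64(-95.57030633565307), array([-1.76464043e-04,  1.05610961e-03, -9.99999427e-01])) [ 0.64381476 -0.04318606  0.1490011 ]
(np.float64(0.5992811340541631), np.float64(-0.03823534241569698), np.float64(-5.991975788174197), np.float64(-10.278771158854166))
(np.float64(0.5992811340541631), np.float64(-0.03823534241569698), np.float64(-5.991975788174197), np.float64(-10.278771158854166))
(np.float64(0.5735268890964798), np.float64(-0.03528688684567362), np.float64(-5.727805163104918), np.float64(-14.164602864583333))
```

Emit:
{"api": "send_rows", "payload": {
  "increments": [
    {"gripper": -1,"linear": [0.005,-0.0005,0],"delta_rot": [0,0,0]},
    {"gripper": -1,"linear": [0.01,-0.001,0],"delta_rot": [0,0,0]},
    {"gripper": -1,"linear": [0.015,-0.0015,0],"delta_rot": [0,0,0]},
    {"gripper": -1,"linear": [0.02,-0.002,0],"delta_rot": [0,0,0]},
    {"gripper": -1,"linear": [0.025,-0.0025,0],"delta_rot": [0,0,0]},
    {"gripper": -1,"linear": [0.03,-0.003,0],"delta_rot": [0,0,0]},
    {"gripper": -1,"linear": [0.035,-0.0035,0],"delta_rot": [0,0,0]},
    {"gripper": -1,"linear": [0.04,-0.004,0],"delta_rot": [0,0,0]}
  ]
}}

```text
clock: 45.95
position: [0.6015, -0.0399, 0.006]
ee_rot: [-0.001, 0.999, -0.049, -0.0]
contact_force: [-4.5, 0.1, 0.2]
width: 0.0854
gripper_force: 2.4
```

Emit:
{"api": "send_rows", "payload": {
  "increments": [
    {"gripper": -1,"linear": [0.003,-0.0003,0],"delta_rot": [0,0,0]},
    {"gripper": -1,"linear": [0.006,-0.0006,0],"delta_rot": [0,0,0]},
    {"gripper": -1,"linear": [0.009,-0.0009,0],"delta_rot": [0,0,0]},
    {"gripper": -1,"linear": [0.011,-0.0011,0],"delta_rot": [0,0,0]}
  ]
}}

```text
clock: 46.35
position: [0.6122, -0.0409, 0.0059]
ee_rot: [-0.001, 0.999, -0.049, -0.0]
contact_force: [-5.8, 0.2, -0.4]
width: 0.0852
gripper_force: 2.8
```

Continue in small steps until the stop is felt.

Emit:
{"api": "send_rows", "payload": {
  "increments": [
    {"gripper": -1,"linear": [0.002,-0.0002,0],"delta_rot": [0,0,0]},
    {"gripper": -1,"linear": [0.004,-0.0004,0],"delta_rot": [0,0,0]},
    {"gripper": -1,"linear": [0.006,-0.0006,0],"delta_rot": [0,0,0]}
  ]
}}

```text
clock: 46.65
position: [0.6167, -0.0413, 0.0064]
ee_rot: [-0.001, 0.999, -0.048, -0.001]
contact_force: [-8.5, 2.4, 4.8]
width: 0.0855
gripper_force: 4.3
```

Emit:
{"api": "send_rows", "payload": {
  "increments": [
    {"gripper": -1,"linear": [0.001,-0.0001,0],"delta_rot": [0,0,0]},
    {"gripper": -1,"linear": [0.002,-0.0002,0],"delta_rot": [0,0,0]},
    {"gripper": -1,"linear": [0.003,-0.0003,0],"delta_rot": [0,0,0]}
  ]
}}

```text
clock: 46.95
position: [0.6195, -0.0416, 0.0067]
ee_rot: [-0.001, 0.999, -0.048, -0.002]
contact_force: [-9.2, 0.3, 6.6]
width: 0.0852
gripper_force: 4.6
```

Emit:
{"api": "send_rows", "payload": {
  "increments": [
    {"gripper": -1,"linear": [0.001,-0.0001,0],"delta_rot": [0,0,0]},
    {"gripper": -1,"linear": [0.002,-0.0002,0],"delta_rot": [0,0,0]},
    {"gripper": -1,"linear": [0.003,-0.0003,0],"delta_rot": [0,0,0]}
  ]
}}

```text
clock: 47.25
position: [0.6225, -0.0418, 0.0067]
ee_rot: [-0.001, 0.999, -0.048, -0.001]
contact_force: [-9.0, 1.1, 7.4]
width: 0.0852
gripper_force: 4.5
```

Emit:
{"api": "send_rows", "payload": {
  "increments": [
    {"gripper": -1,"linear": [0.001,-0.0001,0],"delta_rot": [0,0,0]},
    {"gripper": -1,"linear": [0.002,-0.0002,0],"delta_rot": [0,0,0]},
    {"gripper": -1,"linear": [0.003,-0.0003,0],"delta_rot": [0,0,0]}
  ]
}}

```text
clock: 47.55
position: [0.6255, -0.0421, 0.0068]
ee_rot: [-0.001, 0.999, -0.049, -0.001]
contact_force: [-9.5, 1.8, 6.3]
width: 0.0853
gripper_force: 4.4
```

```bash
python3 - <<'E'
from h import *
d,c,st=snap("w22");print(st["position"],st["contact_force"])
g=cv2.cvtColor(d["pixels"],6);print(g[0:384:12,60:450:14])
E
```

```text
[ 0.62552748 -0.04212685  0.00675404] [-9.50879665  1.76775464  6.34004141]
[[138 140 136 135 139 129 173 137 138 141 137 137 138 141 139 141 141 142
  139 139 141 143 138 143 138 139 140 136]
 [138 141 134 137 137 138 134 141 138 141 136 141 140 139 139 139 140 138
  136 139 138 140 138 140 138 136 139 136]
 [ 24  19  20  19 135 144  50 135 137 139 135 137 140 135  30  43  37  37
   38  42  45  40  41  37  39  45  39  41]
 [ 36  17  21  20 134 141  59 127 137 137 137 138 138 140  37  46  49  48
   47  48  43  48  48  44  49  50  47  47]
 [ 41  16  16  20 136 140  58 111 137 140 138 137 139 134  43  46  47  46
   50  49  50  47  43  48  44  45  44  47]
 [ 44  14  24  22 146 139  60 152 142 140 141 138 142 142  39  46  46  45
   46  51  50  45  50  40  50  51  47  47]
 [ 42  19  25  16  26 139  70 168 140 138 139 136 135 135 135  38  42  38
   40  40  37  40  40  34  40  41  39  72]
 [ 41  26  21  20  11 140 121 168 170 170 170 168 169 169 170 168 168 167
  168 168 178 132 140 139 140 142 140 115]
 [ 47  38  18  13  21 139 135  74  75  84  87  91  95 176  83  83  85  83
   84  86 107 
[... 2020 characters left out ...]
109   2  17 140  31   2  91 113 116 116 114 113 113 116 117 115 118 120
  115 114 115   0   7  30   0   4  18 113]
 [  4  33  11  16  31   7 112 114 114 116 112 112 113 115 115 116 118 121
  112 114 115 117  12  23  20  11  16 103]
 [ 13  12  13  12   8   4 112 112 113 112 114 115 111 116 113 118 120 120
  114 114 111 115   1  12  14  12  18   5]
 [ 13  13   4   3  14   6 109 110 112 111 117 113 112 117 111 114 113 120
  115 114 112 115  20   4  12  11   9  14]
 [ 37  19  21  13   3  16 115 113 112 112 113 116 112 119 113 115 115 120
  111 114 110  99  18   6  18   9  20  35]
 [ 34  33  10  11  34  14   6 112 113 116  15  18  11   8   9   5  13  23
  114 110 112   6  21  25  10  11  31  41]]
```

Emit:
{"api": "send_rows", "payload": {
  "increments": [
    {"gripper": -1,"linear": [0.001,-0.0001,0],"delta_rot": [0,0,0]},
    {"gripper": -1,"linear": [0.002,-0.0002,0],"delta_rot": [0,0,0]},
    {"gripper": -1,"linear": [0.003,-0.0003,0],"delta_rot": [0,0,0]}
  ]
}}

```text
clock: 47.9
position: [0.6276, -0.0423, 0.0067]
ee_rot: [-0.001, 0.999, -0.049, -0.002]
contact_force: [-11.6, 0.6, 8.5]
width: 0.0853
gripper_force: 5.8
```

Emit:
{"api": "send_rows", "payload": {
  "increments": [
    {"gripper": -1,"linear": [0.001,-0.0001,0],"delta_rot": [0,0,0]},
    {"gripper": -1,"linear": [0.002,-0.0002,0],"delta_rot": [0,0,0]}
  ]
}}

```text
clock: 48.1
position: [0.6277, -0.0423, 0.0066]
ee_rot: [-0.001, 0.999, -0.049, -0.004]
contact_force: [-14.3, 1.3, 11.2]
width: 0.085
gripper_force: 7.6
```

Emit:
{"api": "send_rows", "payload": {
  "increments": [
    {"gripper": -1,"linear": [0.001,-0.0001,0],"delta_rot": [0,0,0]},
    {"gripper": -1,"linear": [0.002,-0.0002,0],"delta_rot": [0,0,0]}
  ]
}}

```text
clock: 48.3
position: [0.6277, -0.0422, 0.0065]
ee_rot: [-0.001, 0.999, -0.049, -0.006]
contact_force: [-17.9, 1.1, 13.9]
width: 0.0851
gripper_force: 9.3
```

The tray stopped at x .6277 with the force rising, so it is probably against the stop. Back off, lift, and measure.

Emit:
{"api": "send_rows", "payload": {
  "increments": [
    {"gripper": -1,"linear": [-0.004,0.0004,0],"delta_rot": [0,0,0]},
    {"gripper": -1,"linear": [-0.01,0.001,0],"delta_rot": [0,0,0]},
    {"gripper": -1,"linear": [-0.025,0.0025,0],"delta_rot": [0,0,0]},
    {"gripper": -1,"linear": [-0.05,0.005,0.01],"delta_rot": [0,0,0]},
    {"gripper": -1,"linear": [-0.07,0.007,0.04],"delta_rot": [0,0,0]},
    {"gripper": -1,"linear": [-0.07,0.007,0.08],"delta_rot": [0,0,0]},
    {"gripper": -1,"linear": [-0.07,0.007,0.12],"delta_rot": [0,0,0]},
    {"gripper": -1,"linear": [-0.07,0.007,0.16],"delta_rot": [0,0,0]}
  ]
}}

```text
clock: 49.1
position: [0.5667, -0.0365, 0.1688]
ee_rot: [-0.0, 0.999, -0.049, 0.003]
contact_force: [0.4, 0.3, 0.3]
width: 0.0855
gripper_force: 0.0
```

Emit:
{"api": "send_rows", "payload": {
  "increments": [
    {"gripper": -1,"linear": [0.03,0,0.03],"delta_rot": [0,0,0]},
    {"gripper": -1,"linear": [0.05,0,0.05],"delta_rot": [0,0,0]},
    {"gripper": -1,"linear": [0.06,0,0.06],"delta_rot": [0,0,0]},
    {"gripper": -1,"linear": [0.06,0,0.06],"delta_rot": [0,0,0]},
    {"gripper": -1,"linear": [0.06,0,0.06],"delta_rot": [0,0,0]},
    {"gripper": -1,"linear": [0.06,0,0.06],"delta_rot": [0,0,0]},
    {"gripper": -1,"linear": [0.06,0,0.06],"delta_rot": [0,0,0]}
  ]
}}

```text
clock: 49.8
position: [0.6234, -0.036, 0.2252]
ee_rot: [-0.001, 0.999, -0.049, -0.001]
contact_force: [0.3, -0.5, -0.1]
width: 0.0853
gripper_force: 0.0
```

```bash
python3 - <<'E'
from h import *
d,c,st=snap("w23");print(st["clock"],st["position"].round(4),yaw(st)[0])
# profiles along tray x for several tray y, on plane z~.037 ; stand axis yaw -5.6
g=cv2.cvtColor(d["pixels"],6).astype(np.float32); a=np.radians(-5.6); o=np.array([.6277+.0627,-.048])
for y in (-80,-60,-40,0,20,40,60,80):
    s=np.arange(-60,76,2.); P=np.array([[*(o+[np.cos(a)*x/1e3-np.sin(a)*y/1e3,np.sin(a)*x/1e3+np.cos(a)*y/1e3]),.006+.0083+.024+(x/1e3)*.14] for x in s])
    q=proj(c,P).astype(np.float32); v=cv2.remap(g,q[:,0],q[:,1],1).ravel(); print(y,q[0].round(),q[-1].round()); print(" ".join("%d:%d"%(x,w) for x,w in zip(s,v) if x<-44 or x>38))
E
```

```text
49.8 [ 0.6234 -0.036   0.2252] -95.57689199627829
-80 [334. 146.] [353.  -9.]
-60:137 -58:137 -56:136 -54:129 -52:213 -50:205 -48:113 -46:107 40:177 42:208 44:208 46:207 48:212 50:49 52:62 54:60 56:62 58:65 60:58 62:102 64:106 66:108 68:27 70:0 72:0 74:0
-60 [314. 146.] [329.  -9.]
-60:138 -58:141 -56:139 -54:131 -52:212 -50:205 -48:110 -46:105 40:180 42:208 44:210 46:207 48:221 50:43 52:63 54:61 56:62 58:65 60:57 62:101 64:107 66:106 68:27 70:0 72:0 74:0
-40 [294. 146.] [304.  -9.]
-60:137 -58:137 -56:137 -54:129 -52:214 -50:208 -48:114 -46:111 40:156 42:218 44:213 46:207 48:213 50:49 52:65 54:59 56:62 58:64 60:57 62:104 64:110 66:108 68:23 70:0 72:0 74:0
0 [254. 146.] [256.  -9.]
-60:141 -58:143 -56:140 -54:134 -52:212 -50:207 -48:117 -46:57 40:151 42:218 44:213 46:204 48:214 50:48 52:62 54:63 56:63 58:62 60:53 62:106 64:108 66:110 68:17 70:0 72:0 74:0
20 [234. 146.] [231.  -9.]
-60:141 -58:141 -56:140 -54:131 -52:218 -50:208 -48:111 -46:107 40:149 42:218 44:212 46:204 48:213 50:52 52:63 54:64 56:62 58:62 60:52 62:106 64:108 66:108 68:13 70:0 72:0 74:0
40 [214. 146.] [207.  -9.]
-60:137 -58:137 -56:136 -54:131 -52:219 -50:205 -48:110 -46:101 40:83 42:210 44:212 46:203 48:212 50:51 52:61 54:65 56:62 58:63 60:50 62:102 64:108 66:108 68:13 70:0 72:0 74:0
60 [194. 146.] [183.  -9.]
-60:141 -58:141 -56:140 -54:132 -52:220 -50:209 -48:65 -46:57 40:83 42:209 44:213 46:205 48:214 50:40 52:60 54:65 56:61 58:62 60:52 62:100 64:108 66:107 68:10 70:0 72:0 74:0
80 [174. 146.] [159.  -9.]
-60:139 -58:138 -56:138 -54:131 -52:220 -50:207 -48:60 -46:61 40:136 42:209 44:213 46:204 48:210 50:50 52:60 54:61 56:61 58:65 60:51 62:102 64:109 66:111 68:6 70:0 72:0 74:0
```

The tray's front rim meets the stop bar with no gap, at the same distance along its whole width, and it stayed there after I backed off. Handing in.

```bash
python3 -c "
from rig import sign_off;print(sign_off())"
```

```text
the job is handed in; nothing more can be done
None
```

All five plates are packed flat, side by side in the tray, and the tray is pushed up the ramp square against the stop. The job is handed in at about 50 s; no verdict came back, and I did not re-measure the plates after the push.

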